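Pin a stack of filter plates

TASK

Open the pin case's lid all the way back until it rests on its stop, and stack every filter plate that is there flat in the nest between its corner guides, in any order. When both are done, take the two steel pins out of the case one at a time and push each down through the aligned holes of the whole stack, one pin at each end, until it is fully home at the bottom of its hole in the nest's base. Finally shut the case's lid again, let go of everything, and leave the other things on the table where they are.

Things in the scene. Friction and masses are not known exactly. Their poses are not given: they have to be found in the camera images.
- plate_1: filter plate: grey flat plate, 100 x 56 mm, 14 mm thick, with a white filter disc of 42 mm diameter in the middle (flush on both faces) and a 13 mm round through hole near each end, at x = +-37 mm; about 120 g. Lies flat on the table; symmetric. Origin: centre of its underside; x along the 100 mm side, z up. Two to four of the four plates are present.
- plate_2: filter plate like plate_1
- plate_3: filter plate like plate_1
- plate_4: filter plate like plate_1
- nest: stacking nest, aluminium, fixed to the table: base 136 x 92 x 25 mm with four L-shaped corner guides, 6 mm thick, up to 75 mm above the table, then flaring outward up to 89 mm. A plate fits between them with 2 mm play on every side, its 100 mm side along the nest's x. Origin: centre of the base's underside, at table height; x along the 136 mm side, z up.
- nest_hole_1 (a point): mouth, on the base's top 25 mm above the table, of the blind hole at x = -37 mm of the nest; 11 mm diameter, 18 mm deep. The bottom plate lies on this top, each further plate 14 mm higher.
- nest_hole_2 (a point): the same at x = +37 mm. Each guide reaches 15 mm along each side from its corner, so the long sides are open for fingers over 74 mm in the middle.
- pin_1: steel pin, 120 mm long, 80 g: shaft of 9 mm diameter, its lowest 10 mm tapered to 4 mm, and on top a round head of 16 mm diameter, 20 mm high. Origin: centre of its foot; z up along it. Stands upright in the case in an 11 mm hole 61 mm deep, perhaps leaning a little, the foot 10 mm and the head's top 130 mm above the table.
- pin_2: steel pin like pin_1, beside it in the same holder, 70 mm away along the case's y
- pin_case: grey case with a black lid, fixed to the table, 120 (x) x 200 (y) x 140 mm high, walls 5 mm, open on top under its lid; the pins stand at x = -15 mm, y = -35 and +35 mm. Origin: centre of its underside; front towards -x, z up.
- lid_hinge (a point): middle of the lid's hinge axis, on the rear (+x) rim of the case 140 mm above the table; the axis is the case's y axis
- lid_bar (a point): middle of the lid's round steel handle bar: 10 mm diameter, 110 mm long, parallel to the hinge, on two arms (50 mm either side of the middle) in front of the lid, with 38 mm clear to the lid edge; 171 mm from the hinge axis, 145 mm above the table when shut. It can roll between finger pads as the lid swings.
- lid (a joint): angle of the case's lid (250 g, free hinge): 0 shut, 1.9 rad at its stop (leaning back past upright; it rests there by its own weight; below about 1.5 rad it falls shut)
- sample_jar_1: bystander: capped jar, 48 mm diameter, 62 mm high; origin at the centre of its underside
- petri_b: bystander: closed petri dish, 90 mm diameter, 15 mm high; origin at the centre of its underside
- reagent_a: bystander: small reagent bottle, 37 mm diameter, 69 mm high; origin at the centre of its underside
- reagent_d: bystander: reagent bottle, 40 mm diameter, 78 mm high; origin at the centre of its underside
Things that resemble listed ones, but are neither listed nor needed, are in the scene too. What is shaped like the plate_4 but red is not meant. Leave any pink look-alike of the plate_3 alone.

How it is judged (in metres and radians):
On the way, in this order (a step that is already met when the one before it is completed fails the run):
1. the lid rests open on its stop and every plate present lies flat in the nest, while the pins are not yet at the nest (value of joint lid above 1.84 rad and horizontal distance between each of plate_1, plate_2, plate_3, plate_4 and nest below 0.006 m and z of plate_1 in the frame of nest between 0.0215 and 0.085 m and angle between the z axis of each of plate_1, plate_2, plate_3, plate_4 and the z axis of nest, either way round below 0.08 rad and angle between the x axis of each of plate_1, plate_2, plate_3, plate_4 and the x axis of nest, either way round below 0.1 rad and z of plate_2 in the frame of nest between 0.0215 and 0.085 m and z of plate_3 in the frame of nest between 0.0215 and 0.085 m and z of plate_4 in the frame of nest between 0.0215 and 0.085 m and contact force between the fingers and plate_1 below 0.2 N and contact force between the fingers and plate_2 below 0.2 N and contact force between the fingers and plate_3 below 0.2 N and contact force between the fingers and plate_4 below 0.2 N and horizontal distance between each of pin_1, pin_2 and nest above 0.1 m), for 0.2 s.
2. both pins are through the stack and home in the base, one in each hole, with the lid still open (horizontal distance between each of plate_1, plate_2, plate_3, plate_4 and nest below 0.006 m and z of plate_1 in the frame of nest between 0.0215 and 0.085 m and angle between the z axis of each of plate_1, plate_2, plate_3, plate_4 and the z axis of nest, either way round below 0.08 rad and angle between the x axis of each of plate_1, plate_2, plate_3, plate_4 and the x axis of nest, either way round below 0.1 rad and z of plate_2 in the frame of nest between 0.0215 and 0.085 m and z of plate_3 in the frame of nest between 0.0215 and 0.085 m and z of plate_4 in the frame of nest between 0.0215 and 0.085 m and (((horizontal distance between pin_1 and nest_hole_1 below 0.005 m and z of pin_1 in the frame of nest below 0.011 m and angle between pin_1's own z axis and vertical below 0.2 rad) and (horizontal distance between pin_2 and nest_hole_2 below 0.005 m and z of pin_2 in the frame of nest below 0.011 m and angle between pin_2's own z axis and vertical below 0.2 rad)) or ((horizontal distance between pin_1 and nest_hole_2 below 0.005 m and z of pin_1 in the frame of nest below 0.011 m and angle between pin_1's own z axis and vertical below 0.2 rad) and (horizontal distance between pin_2 and nest_hole_1 below 0.005 m and z of pin_2 in the frame of nest below 0.011 m and angle between pin_2's own z axis and vertical below 0.2 rad))) and value of joint lid above 1 rad), for 0.2 s.
At the end, for the whole second after the job is handed in: Every plate present lies in the nest within 6 mm, 0.08 rad of flat and 0.1 rad of its direction; a pin stands in each base hole within 5 mm and 0.2 rad of upright, its foot under 4 mm above the hole's bottom; lid below 0.04 rad; all at rest (horizontal distance between each of plate_1, plate_2, plate_3, plate_4 and nest below 0.006 m and z of plate_1 in the frame of nest between 0.0215 and 0.085 m and angle between the z axis of each of plate_1, plate_2, plate_3, plate_4 and the z axis of nest, either way round below 0.08 rad and angle between the x axis of each of plate_1, plate_2, plate_3, plate_4 and the x axis of nest, either way round below 0.1 rad and z of plate_2 in the frame of nest between 0.0215 and 0.085 m and z of plate_3 in the frame of nest between 0.0215 and 0.085 m and z of plate_4 in the frame of nest between 0.0215 and 0.085 m and (((horizontal distance between pin_1 and nest_hole_1 below 0.005 m and z of pin_1 in the frame of nest below 0.011 m and angle between pin_1's own z axis and vertical below 0.2 rad) and (horizontal distance between pin_2 and nest_hole_2 below 0.005 m and z of pin_2 in the frame of nest below 0.011 m and angle between pin_2's own z axis and vertical below 0.2 rad)) or ((horizontal distance between pin_1 and nest_hole_2 below 0.005 m and z of pin_1 in the frame of nest below 0.011 m and angle between pin_1's own z axis and vertical below 0.2 rad) and (horizontal distance between pin_2 and nest_hole_1 below 0.005 m and z of pin_2 in the frame of nest below 0.011 m and angle between pin_2's own z axis and vertical below 0.2 rad))) and value of joint lid below 0.04 rad and linear speed of each of plate_1, plate_2, plate_3, plate_4, pin_1, pin_2 below 0.02 m/s); the robot touches nothing.
It fails at once if the jar is pushed more than 3 cm away or tipped (distance of sample_jar_1 from where it was at the start of the episode above 0.03 m or angle between sample_jar_1's own z axis and vertical above 0.5 rad).
It fails at once if the petri dish is pushed more than 3 cm away or tipped (distance of petri_b from where it was at the start of the episode above 0.03 m or angle between petri_b's own z axis and vertical above 0.5 rad).
It fails at once if the reagent bottle is pushed more than 3 cm away or tipped (distance of reagent_a from where it was at the start of the episode above 0.03 m or angle between reagent_a's own z axis and vertical above 0.5 rad).
It fails at once if the second reagent bottle is pushed more than 3 cm away or tipped (distance of reagent_d from where it was at the start of the episode above 0.03 m or angle between reagent_d's own z axis and vertical above 0.5 rad).
Of plate_1, plate_2, plate_3, plate_4 only 2 to 4 are there at a start; the rules pass over those that are not, and their reading is None.
At some moment in a run one of plate_1, plate_2, plate_3, plate_4 may be knocked a few centimetres aside while the robot is not near it.
It also fails if it takes over 210 s, if anything falls off the work surface, if the arm or the gripper's body presses on something with over 40 N, if the wrist force passes 120 N, or if a joint passes its speed limit or range.

ROBOT

A 6-joint arm with a two-finger parallel gripper is mounted at the origin on a cart in front of the work surface, level with it; the furniture and walls round the work are solid. World frame = base frame: x ahead of the robot, y to its left, z up, the work surface at z = 0. Lengths are in m, angles in degrees, forces in N, time in s.
With the tool pointing down it reaches from about 0.4 to 0.825 m from the base axis. Payload 7 kg.
Tool frame: the origin (TCP) lies at the very end of the fingers, on their centre line; the grasp point (between the pads) lies 19 mm behind it; z points along the fingers, y is the direction in which the jaws open and shut (so a half turn about z gives the same grasp; the last joint's range is limited). The gripper opens to 88 mm and grips with 3 to 60 N. Pads are 19 mm wide; open, the fingers measure 130 mm over their backs; the gripper's body (78 mm by 193 mm) begins 47 mm behind the grasp point.
Start: joints at [90.82, 20.546, 0.682, 0, -70.136, -16.507], TCP at [0.183, 0.65, 0.227] pointing down, gripper open.
Joint ranges: [-176.03, 176.03], [-82.01, 121.73], [-58.28, 71.71], [-173.87, 95.51], [-174.79, -0.11], [-173.66, 173.66]. Speed limits (degrees/s): [136.94, 136.94, 172.46, 180, 180, 180].

INTERFACE

Orientations are given as [roll, pitch, yaw] about the fixed x, y, z axes, in that order (R = Rz(yaw) Ry(pitch) Rx(roll)).
In Python, from plant import ctrl gives the robot as it stands.
- The arm moves only by the tool move_arm, never from a script. Its argument "increments" is a list of rows, each a list of 2 entries, a list of its own where there are three numbers: the shift along the world's x, y, z in mm, then the turn about the world's z in rad. A call has exactly 8 rows; each row shifts and turns the pose as measured when the row begins; what a row does not reach is not made up. A row lasts 1/10 s, in which the tool goes at most 50 mm and 8.59 degrees, less where a joint would pass 70% of its speed; a pose out of reach is approached as far as the arm can. A call with a gripper value outside its range is refused whole. "jaw" is the gripper command: -1 is shut, 1 is fully open, values between are in proportion, set as the call begins (left out, the last holds). The fingers move at their own pace and stop on an object; the grip force is fixed at half the most. Time passes only in rows, so rows that do not move let the fingers close, or fill a call up. It gives the time, the measured TCP pose, the force and the opening at its end, in the units of the state.
- ctrl.get_obs(): the state, without advancing time (a new reading comes with each control period).
- ctrl.snapshot(name): name is "side" or "top"; returns a dict with "color" (420x560x3 uint8, red, green, blue), "fx", "fy", "cx", "cy" (pixels), "D" ([k1, k2, p1, p2, k3] as OpenCV has them; the pictures are not rectified), "R" (3x3) and "t" (3): a world point X has camera coordinates R X + t. Camera axes: x right, y down, z forward; pixel columns grow to the right and rows downward; lengths in m; the calibration is good to about 2 mm. A picture is of the moment at which its call begins. There is no depth.
- ctrl.close_job(): hands the job in, once; it reports no verdict.
The state is a dict: "clock": time; "joint_pos": joint angles; "qvel": joint speeds; "tau": joint torques, N m; "tool_pos": TCP position; "orientation": TCP orientation; "force": force on the tool from outside, world axes, zero at the start; "moment": the same for the moment, N m; "opening": finger opening in m.
Only numpy, scipy, OpenCV 4.12 (cv2) and the standard library are available. Lean on these libraries where they do the work, as an engineer would, in place of code of your own. Each camera call takes 0.05 s, during which the arm holds its last target.

## Working session

There is one attempt and no reset: what is moved stays moved. The work goes in short steps, Python scripts to look and compute and a tool call to move; the robot and the scene stay as the last step left them, time stands still between calls to the robot, and variables do not carry over. Pictures are saved under pics/ and viewed, and the job is handed in when it is done.

Besides the shell and the picture viewer there is one more tool, called after "Call:" by a JSON object that holds its "api" and its "payload", one argument or row to a line. move_arm: Moves the arm, as the interface text tells. Its arguments: {"type":"object","properties":{"increments":{"type":"array","items":{"type":"array"}},"jaw":{"type":"number"}},"required":["increments"]}

```bash
ls; mkdir -p pics
cat > h.py <<'E'
import numpy as np, cv2
from plant import ctrl
def snap(name,fn=None):
    s=ctrl.snapshot(name)
    if fn: cv2.imwrite('pics/'+fn,cv2.cvtColor(s['color'],cv2.COLOR_RGB2BGR))
    return s
def K(s): return np.array([[s['fx'],0,s['cx']],[0,s['fy'],s['cy']],[0,0,1.]])
def ray(s,uv):
    uv=np.array(uv,float).reshape(-1,1,2)
    n=cv2.undistortPoints(uv,K(s),np.array(s['D'],float)).reshape(-1,2)
    R=np.array(s['R']);t=np.array(s['t'])
    d=np.c_[n,np.ones(len(n))]@R
    return -R.T@t,d
def onz(s,uv,z):
    o,d=ray(s,uv)
    k=(z-o[2])/d[:,2]
    return o+d*k[:,None]
def proj(s,X):
    R=np.array(s['R']);r,_=cv2.Rodrigues(R)
    return cv2.projectPoints(np.array(X,float).reshape(-1,3),r,np.array(s['t'],float),K(s),np.array(s['D'],float))[0].reshape(-1,2)
E
python3 - <<'E'
from h import *
for n in('top','side'):
    s=snap(n,n+'0.png'); print(n,-np.array(s['R']).T@s['t'],s['fx'],s['D'])
print(ctrl.get_obs())
E
```

```text
pics
top [ 0.46793736 -0.00613946  1.51281641] 398.54576624319645 [-0.00943127  0.          0.          0.          0.        ]
side [ 0.32652447 -1.35940514  1.30062077] 484.6195883358611 [-0.02303168  0.          0.          0.          0.        ]
{'clock': 0.1, 'joint_pos': array([ 9.08200067e+01,  2.05874843e+01,  6.39160024e-01, -1.78739955e-02,
       -7.01371107e+01, -1.65070066e+01]), 'qvel': array([ 0.06054439, -0.15355905,  0.00116688,  0.02870268, -0.01933549,
       -0.04962829]), 'tau': array([-1.83601682e-03, -5.84164846e+01,  2.93755013e+01,  7.01574907e+00,
        1.01537336e-02, -4.51062726e-05]), 'tool_pos': array([0.18241366, 0.64942223, 0.22571527]), 'orientation': array([ 1.79913312e+02, -8.16600457e-03, -1.56930794e+01]), 'force': array([-0.2248685 ,  0.77614224,  0.25819173]), 'moment': array([-0.01858453,  0.03146942, -0.02297278]), 'opening': 0.08769793834476061}
```

View pics/top0.png

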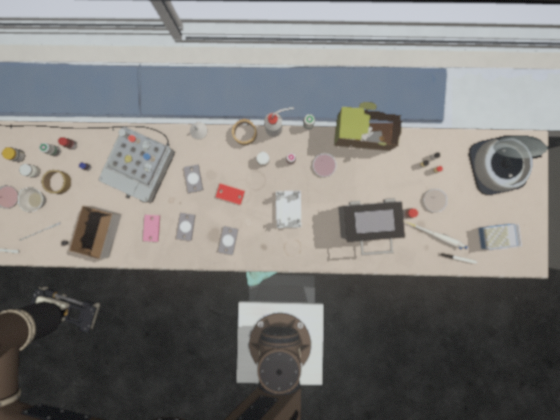

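View pics/side0.png

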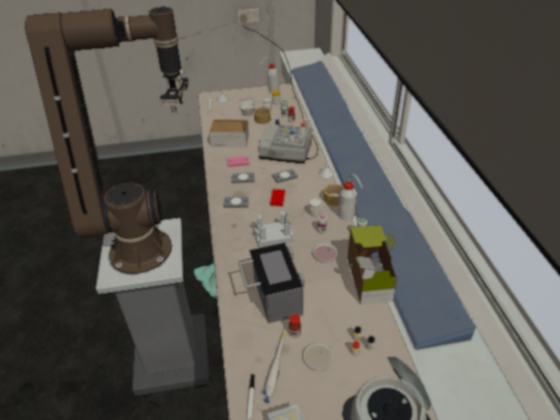

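Run:
```python
import cv2
a=cv2.imread('pics/top0.png')
c=cv2.resize(a[150:265,135:275],None,fx=5.5,fy=5.2,interpolation=cv2.INTER_CUBIC);cv2.imwrite('pics/c1.png',c[:600,:800])
c=cv2.resize(a[170:270,265:415],None,fx=5.3,fy=5.3,interpolation=cv2.INTER_CUBIC);cv2.imwrite('pics/c2.png',c[:600,:800])
b=cv2.imread('pics/side0.png')
c=cv2.resize(b[150:320,215:345],None,fx=3.5,fy=3.5,interpolation=cv2.INTER_CUBIC);cv2.imwrite('pics/c3.png',c[:600,:800])
```

```text
(no output)
```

View pics/c1.png

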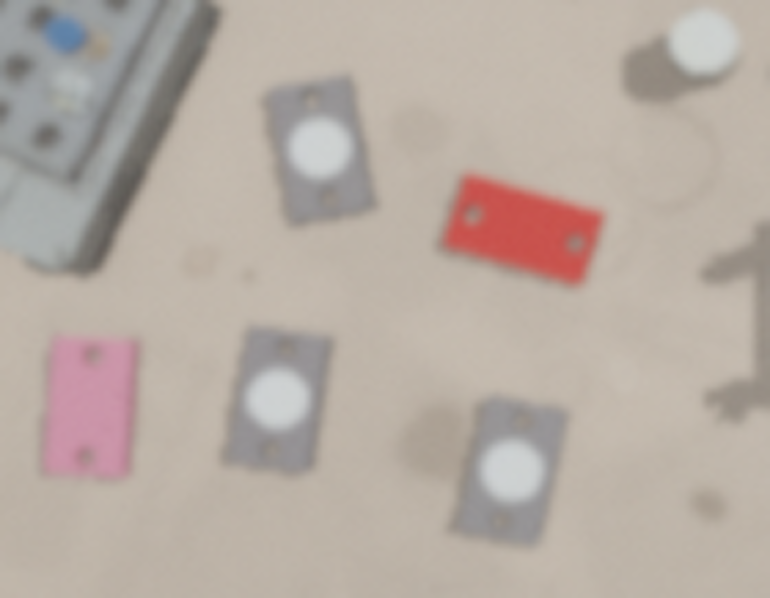

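View pics/c2.png

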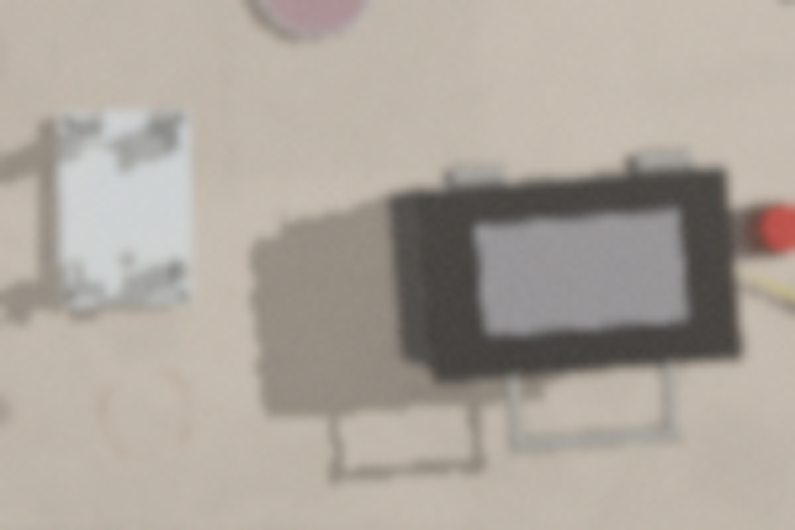

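View pics/c3.png

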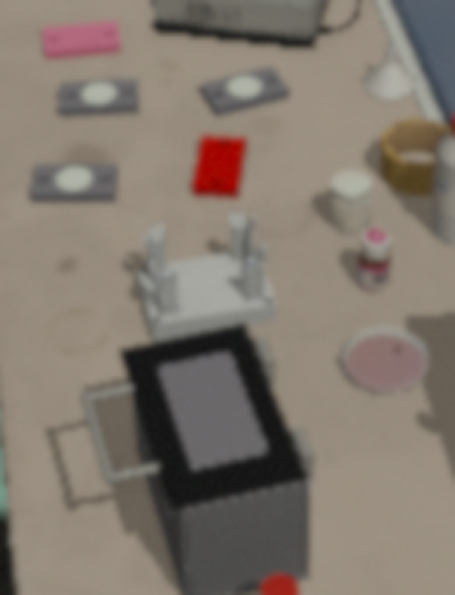

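```bash
cat > plates.py <<'E'
from h import *
def plates(s,zt=0.014,verbose=True):
    im=s['color']; hsv=cv2.cvtColor(im,cv2.COLOR_RGB2HSV)
    # white discs
    big=cv2.resize(im,None,fx=4,fy=4,interpolation=cv2.INTER_CUBIC)
    h=cv2.cvtColor(big,cv2.COLOR_RGB2HSV)
    white=((h[...,2]>185)&(h[...,1]<32)).astype(np.uint8)
    grey=((h[...,1]<42)&(h[...,2]<185)).astype(np.uint8)
    n,l,st,c=cv2.connectedComponentsWithStats(white)
    out=[]
    for i in range(1,n):
        a=st[i][4]
        if not 500<a<2600: continue
        x,y,w,hh=st[i][:4]
        if max(w,hh)>1.9*min(w,hh): continue
        # ring grey fraction
        cx,cy=c[i]
        rr=0.5*(w+hh)/2
        m=cv2.circle(np.zeros_like(white),(int(cx),int(cy)),int(rr+7),1,3)
        f=grey[m>0].mean()
        if f<0.5: continue
        out.append(((cx+.5)/4-.5,(cy+.5)/4-.5,a,f))
    return out,grey,white
E
python3 - <<'E'
from plates import *
for nm in('top','side'):
    s=snap(nm)
    o,g,w=plates(s)
    print(nm)
    for p in o: print(np.round(p,2),onz(s,p[:2],.014)[0].round(4))
    both=cv2.bitwise_or(g,w)
    np.save(nm+'m.npy',both)
    for p in o:
        # local rect fit: component of both with discs, in 4x image
        m=np.zeros_like(both);cv2.circle(m,(int(p[0]*4),int(p[1]*4)),75,1,-1)
        m=cv2.morphologyEx(both&m,cv2.MORPH_OPEN,np.ones((7,7)))
        n,l,st,c=cv2.connectedComponentsWithStats(m)
        i=l[int(p[1]*4),int(p[0]*4)]
        cs,_=cv2.findContours((l==i).astype(np.uint8),cv2.RETR_EXTERNAL,cv2.CHAIN_APPROX_NONE)
        k=max(cs,key=len).reshape(-1,2)
        W=onz(s,(k+.5)/4-.5,.014)[:,:2]
        r=cv2.minAreaRect((W*1000).astype(np.float32)); print('  rect',np.round(r[0],1),np.round(r[1],1),round(r[2],1))
E
```

```text
top
[2.396e+02 1.326e+02 9.170e+02 5.400e-01] [0.7893 0.1694 0.014 ]
[4.9441e+02 1.7075e+02 1.3490e+03 9.3000e-01] [ 0.6634 -0.7913  0.014 ]
[1.9267e+02 1.7797e+02 1.4590e+03 1.0000e+00] [0.613  0.3431 0.014 ]
[1.8508e+02 2.2620e+02 1.4660e+03 1.0000e+00] [0.43   0.3665 0.014 ]
[2.2766e+02 2.4005e+02 1.5080e+03 1.0000e+00] [0.3817 0.2041 0.014 ]
  rect [793.3 151.9] [63.  64.9] 49.8
  rect [ 665.9 -789.3] [139.8 138.4] 0.2
  rect [615.4 345.3] [140.6 141. ] 1.2
  rect [432.3 368.4] [139.5 140.5] 1.3
  rect [383.3 206.2] [138.8 139.5] 1.4
side
```

Run:
```python
from h import *
for nm,pts in(('top',[(193,179),(193,166),(190,191),(205,205),(170,200),(228,254),(288,210),(232,194)]),('side',[(236,202),(227,204),(246,203),(236,215),(278,234)])):
    s=snap(nm);h=cv2.cvtColor(s['color'],cv2.COLOR_RGB2HSV)
    for u,v in pts: print(nm,u,v,h[v,u],s['color'][v,u])
```

```text
top 193 179 [ 90   4 209] [206 209 209]
top 193 166 [  8   7 153] [153 150 149]
top 190 191 [  8   7 145] [145 142 141]
top 205 205 [ 16  29 191] [191 181 169]
top 170 200 [ 16  34 188] [188 176 163]
top 228 254 [ 14  20 164] [164 157 151]
top 288 210 [ 90   5 210] [206 210 210]
top 232 194 [  1 158 200] [200  81  76]
side 236 202 [ 39  19 178] [174 178 165]
side 227 204 [165   5 102] [102 100 101]
side 246 203 [  0   5 105] [105 103 103]
side 236 215 [ 18  43 148] [148 138 123]
side 278 234 [ 35   9 167] [166 167 161]
```

```bash
cat > plates.py <<'E'
from h import *
def rects(s,seeds,smax=19,z=.014,rad=75,k=5):
    big=cv2.resize(s['color'],None,fx=4,fy=4,interpolation=cv2.INTER_CUBIC)
    h=cv2.cvtColor(big,cv2.COLOR_RGB2HSV)
    M=(h[...,1]<smax).astype(np.uint8)
    res=[]
    for u,v in seeds:
        m=np.zeros_like(M);cv2.circle(m,(int(u*4+2),int(v*4+2)),rad,1,-1)
        m=cv2.morphologyEx(M&m,cv2.MORPH_CLOSE,np.ones((9,9)))
        m=cv2.morphologyEx(m,cv2.MORPH_OPEN,np.ones((k,k)))
        n,l,st,c=cv2.connectedComponentsWithStats(m)
        i=l[int(v*4+2),int(u*4+2)]
        cs,_=cv2.findContours((l==i).astype(np.uint8),cv2.RETR_EXTERNAL,cv2.CHAIN_APPROX_NONE)
        q=max(cs,key=len).reshape(-1,2)
        W=onz(s,(q+.5)/4-.5,z)[:,:2]*1000
        r=cv2.minAreaRect(W.astype(np.float32))
        mo=cv2.moments(W.astype(np.float32).reshape(-1,1,2))
        ang=.5*np.degrees(np.arctan2(2*mo['mu11'],mo['mu20']-mo['mu02']))
        # disc
        w=((h[...,2]>(185 if smax<20 else 150))&(h[...,1]<smax)).astype(np.uint8)&m
        n,l,st,c=cv2.connectedComponentsWithStats(w); i=1+np.argmax(st[1:,4]); d=onz(s,(c[i]+.5)/4-.5,z)[0,:2]*1000
        res.append((r,(mo['m10']/mo['m00'],mo['m01']/mo['m00']),ang,d,st[i][4]))
        print('rect',np.round(r[0],1),np.round(r[1],1),round(r[2],1),'mom',np.round(res[-1][1],1),'ang',round(ang,1),'disc',d.round(1),st[i][4])
    return res
E
python3 - <<'E'
from plates import *
s=snap('top');rects(s,[(193,179),(185,226),(228,240)])
s=snap('side');rects(s,[(236,202),(243,178),(285,176)],smax=24)
E
```

```text
rect [612.2 342.7] [101.5  58.9] 11.8 mom [612.5 342.7] ang 12.0 disc [613.1 343.1] 1462
rect [429.5 365.7] [ 58.8 100.5] 83.0 mom [429.4 365.9] ang -6.7 disc [430.  366.4] 1460
rect [381.6 204.2] [ 57.9 101. ] 78.9 mom [381.5 204.2] ang -10.8 disc [381.7 204. ] 1506
rect [380.7 198.8] [66.6 98.5] 80.0 mom [380.7 198.7] ang -12.6 disc [381.5 206.1] 779
rect [428.2 361. ] [67.9 97.5] 82.2 mom [428.8 360.3] ang -6.3 disc [429.9 368.7] 657
rect [611.7 337. ] [100.8  67.3] 11.4 mom [611.7 336.9] ang 14.0 disc [612.7 345.5] 638
```

Run:
```python
from plates import *
a=cv2.imread('pics/top0.png')
c=cv2.resize(a[182:238,262:312],None,fx=12,fy=10,interpolation=cv2.INTER_CUBIC);cv2.imwrite('pics/c4.png',c[:600,:800])
b=cv2.imread('pics/side0.png')
c=cv2.resize(b[205:255,245:305],None,fx=12,fy=12,interpolation=cv2.INTER_CUBIC);cv2.imwrite('pics/c5.png',c[:600,:800])
s=snap('top');rects(s,[(287,210)],z=.025,rad=110)
```

```text
rect [504.4 -20.5] [142.5  98.5] 2.4 mom [504.5 -20.8] ang 1.9 disc [506.  -22.4] 10195
```

View pics/c4.png

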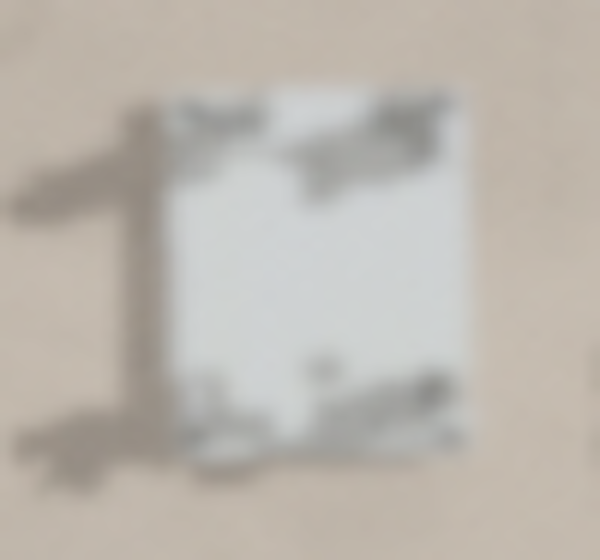

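View pics/c5.png

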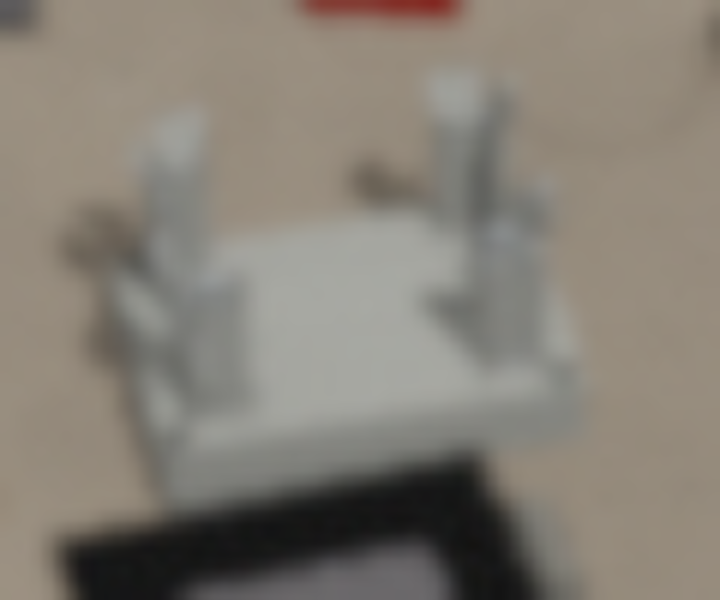

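```bash
cat > edge.py <<'E'
from h import *
from scipy.ndimage import map_coordinates, gaussian_filter1d
def edgefit(s,A,B,n_out,ch=2,half=8.,fr=(.1,.9),N=25,sign=None):
    """A,B world 3D ends of edge; n_out world outward horizontal normal (at same z). returns fitted offsets (mm) along n_out"""
    im=s['color'][...,ch].astype(float) if ch<3 else cv2.cvtColor(s['color'],cv2.COLOR_RGB2HSV)[...,1].astype(float)
    offs=np.arange(-half,half+.01,.5);out=[]
    for f in np.linspace(*fr,N):
        P=A+(B-A)*f
        X=P+np.outer(offs/1000,n_out)
        uv=proj(s,X)
        p=map_coordinates(im,[uv[:,1],uv[:,0]],order=3)
        g=np.gradient(gaussian_filter1d(p,2))
        if sign: g=g*sign
        else: g=abs(g)
        i=np.argmax(g)
        if 1<=i<len(g)-1:
            d=(g[i-1]-g[i+1])/(2*(g[i-1]-2*g[i]+g[i+1]));out.append((f,offs[i]+d*.5))
    out=np.array(out)
    if len(out)<5: return None
    med=np.median(out[:,1]);k=abs(out[:,1]-med)<2.5
    c=np.polyfit(out[k,0]-.5,out[k,1],1)
    return c[1],c[0],k.sum()
def rectfit(s,c,yaw,L,W,z,it=3,ch=2,fr=(.1,.9),sign=None,half=8.,edges='+x-x+y-y'):
    c=np.array(c,float)
    for _ in range(it):
        a=np.radians(yaw);ex=np.array([np.cos(a),np.sin(a),0]);ey=np.array([-np.sin(a),np.cos(a),0])
        C=np.array([c[0],c[1],z*1000])/1000
        r={}
        for nm,n,t,h,l in(('+x',ex,ey,L/2,W/2),('-x',-ex,ey,L/2,W/2),('+y',ey,ex,W/2,L/2),('-y',-ey,ex,W/2,L/2)):
            if nm not in edges: continue
            q=edgefit(s,C+n*h/1000-t*l/1000,C+n*h/1000+t*l/1000,n,ch,half,fr,25,sign)
            r[nm]=q
        print(c.round(1),round(yaw,2),{k:(v if v is None else np.round(v,2)) for k,v in r.items()})
        def mid(p,m):
            v=[(r[k][0],sg) for k,sg in((p,1),(m,-1)) if r.get(k)]
            return sum(o*sg for o,sg in v)/len(v) if v else 0
        dx,dy=mid('+x','-x'),mid('+y','-y')
        # slopes: offset change over full edge length -> rotation
        sl=[]
        for k,sg,l in(('+x',-1,W),('-x',1,W),('+y',1,L),('-y',-1,L)):
            if r.get(k): sl.append((sg*r[k][1]/l,l**2*r[k][2]))
        dy_=np.degrees(sum(a*w for a,w in sl)/sum(w for _,w in sl))
        c=c+dx*ex[:2]+dy*ey[:2];yaw+=dy_
    return c,yaw
E
python3 - <<'E'
from edge import *
s=snap('top')
print(rectfit(s,(504.5,-20.7),2,136,92,.025,fr=(.15,.85)))
print(rectfit(s,(504.5,-20.7),2,136,92,.025,fr=(.15,.85),ch=3))
s2=snap('side')
print('side',rectfit(s2,(504.5,-20.7),2,136,92,.025,fr=(.15,.85),half=6))
E
```

```text
[504.5 -20.7] 2 {'+x': array([ 0.85, -0.04, 13.  ]), '-x': array([ 0.81,  4.36, 13.  ]), '+y': array([ 1.17,  0.29, 23.  ]), '-y': array([ 0.7 ,  0.06, 20.  ])}
[504.5 -20.5] 2.34 {'+x': array([ 0.86,  1.46, 13.  ]), '-x': array([ 0.8 ,  3.79, 13.  ]), '+y': array([ 0.81,  0.42, 24.  ]), '-y': array([ 0.92,  0.97, 20.  ])}
[504.5 -20.5] 2.42 {'+x': array([ 0.83,  1.65, 13.  ]), '-x': array([ 0.81,  3.63, 13.  ]), '+y': array([ 0.86,  0.24, 24.  ]), '-y': array([ 0.86,  1.2 , 20.  ])}
(array([504.55896488, -20.51336809]), np.float64(2.4160478398867933))
[504.5 -20.7] 2 {'+x': array([ 0.48,  0.4 , 25.  ]), '-x': array([ 1.48,  0.86, 25.  ]), '+y': array([ 2.2 ,  0.16, 25.  ]), '-y': array([ 1.09,  1.5 , 25.  ])}
[504.  -20.2] 1.85 {'+x': array([ 0.98,  0.11, 25.  ]), '-x': array([ 1.02,  1.08, 25.  ]), '+y': array([ 1.64,  0.64, 25.  ]), '-y': array([ 1.63,  1.18, 25.  ])}
[504.  -20.2] 1.87 {'+x': array([ 1.  ,  0.14, 25.  ]), '-x': array([ 1.  ,  1.05, 25.  ]), '+y': array([ 1.64,  0.61, 25.  ]), '-y': array([ 1.64,  1.22, 25.  ])}
(array([503.95945226, -20.16175058]), np.float64(1.8687645788811746))
[504.5 -20.7] 2 {'+x': array([ 1.85,  1.16, 16.  ]), '-x': array([ 0.85, -0.74, 23.  ]), '+y': array([ 2.36, -0.87, 22.  ]), '-y': array([-0.39, -0.06, 25.  ])}
[505.  -19.3] 1.73 {'+x': array([ 1.22, -0.06, 16.  ]), '-x': array([ 1.28, -0.1 , 24.  ]), '+y': array([ 0.96,  1.4 , 22.  ]), '-y': array([ 0.97, -0.74, 25.  ])}
[504.9 -19.3] 2.04 {'+x': array([ 1.19,  0.09, 16.  ]), '-x': array([ 1.33, -0.5 , 23.  ]), '+y': array([ 0.95,  0.68, 22.  ]), '-y': array([ 0.95, -0.03, 25.  ])}
side (array([504.84980881, -19.32133236]), np.float64(2.0867927375888153))
```

Run:
```python
from edge import *
a=cv2.imread('pics/top0.png')
c=cv2.resize(a[232:262,352:402],None,fx=15,fy=15,interpolation=cv2.INTER_CUBIC);cv2.imwrite('pics/c6.png',c[:600,:800])
b=cv2.imread('pics/side0.png')
c=cv2.resize(b[240:325,228:308],None,fx=7,fy=7,interpolation=cv2.INTER_CUBIC);cv2.imwrite('pics/c7.png',c[:600,:800])
s=snap('top')
print(onz(s,[(360,251),(391,252),(345,206),(404,203),(348,241),(404,238)],.145).round(4))
print('lid top',rectfit(s,(437,-363),3,120,200,.142))
```

```text
[[ 0.3623 -0.2675  0.145 ]
 [ 0.3613 -0.3729  0.145 ]
 [ 0.5147 -0.2139  0.145 ]
 [ 0.5293 -0.4151  0.145 ]
 [ 0.3953 -0.2261  0.145 ]
 [ 0.4098 -0.4165  0.145 ]]
[ 437. -363.] 3 {'+x': array([ 6.11, -0.47, 22.  ]), '-x': array([ 5.52,  3.99, 16.  ]), '+y': array([ 6.34,  1.42, 17.  ]), '-y': array([-2.66,  1.82, 12.  ])}
[ 437.1 -358.5] 3.45 {'+x': array([ 6.09, -0.56, 23.  ]), '-x': array([ 5.51,  3.79, 17.  ]), '+y': array([ 5.55,  2.04, 16.  ]), '-y': array([ 2.16,  1.95, 10.  ])}
[ 437.2 -356.8] 3.94 {'+x': array([ 6.1 , -0.59, 21.  ]), '-x': array([ 5.85,  2.69, 17.  ]), '+y': array([ 4.54,  3.41, 17.  ]), '-y': array([ 2.99,  3.21, 10.  ])}
lid top (array([ 437.31983455, -356.00021977]), np.float64(4.384309893737345))
```

View pics/c6.png

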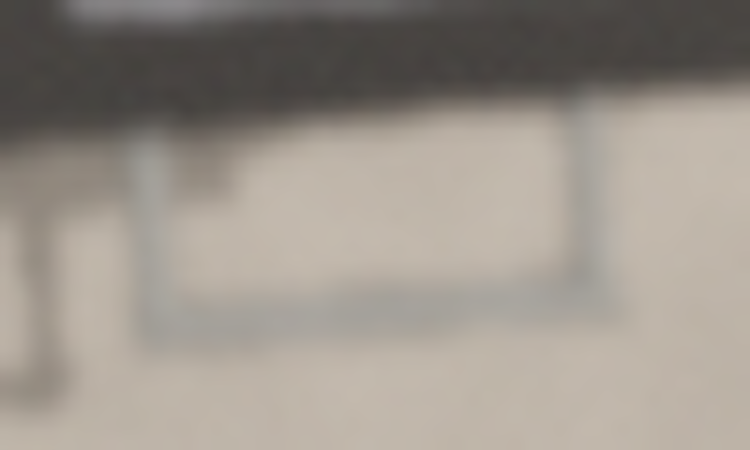

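View pics/c7.png

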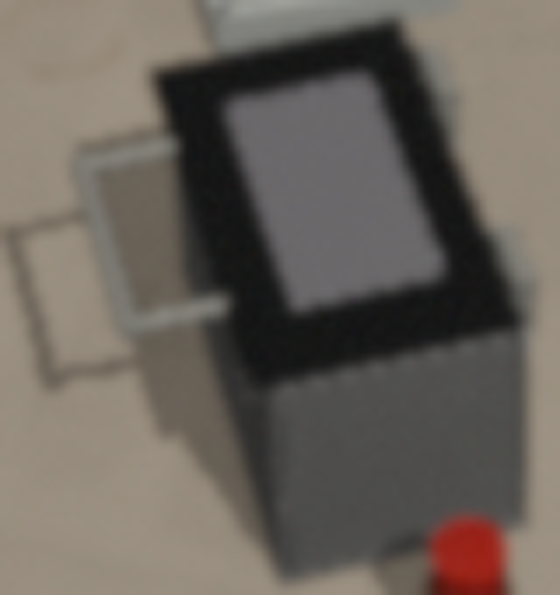

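Run:
```python
from edge import *
s=snap('top');s2=snap('side')
f=lambda c,k,o:[((x+.5)/k-.5+o[0],(y+.5)/k-.5+o[1]) for x,y in c]
T=onz(s,f([(135,330),(612,294)],15,(352,232)),.145)
S=onz(s2,f([(86,155),(127,327)],7,(228,240)),.145)
for P in(T,S): print(P.round(4),P.mean(0).round(4),np.linalg.norm(P[1]-P[0]),np.degrees(np.arctan2(*(P[0]-P[1])[[1,0]])))
# lid corners
L=onz(s,[(346,206.5)],.145)
# lid corners in side crop: lid top 4 corners
C=onz(s2,f([(158,72),(395,25),(520,325),(265,385)],7,(228,240)),.142);print(C.round(4))
print((C-np.roll(C,1,0)).round(4), C.mean(0))
C=onz(s2,f([(225,100),(373,72),(445,272),(292,312)],7,(228,240)),.143);print(C.mean(0))
```

```text
[[ 0.3537 -0.2694  0.145 ]
 [ 0.3643 -0.3773  0.145 ]] [ 0.359  -0.3234  0.145 ] 0.10847041635645777 95.61583353933429
[[ 0.3571 -0.2666  0.145 ]
 [ 0.3635 -0.3731  0.145 ]] [ 0.3603 -0.3199  0.145 ] 0.1066396897702578 93.46268165486956
[[ 0.3969 -0.2167  0.142 ]
 [ 0.5136 -0.2075  0.142 ]
 [ 0.5343 -0.4027  0.142 ]
 [ 0.4187 -0.4145  0.142 ]]
[[-0.0218  0.1977  0.    ]
 [ 0.1167  0.0092  0.    ]
 [ 0.0208 -0.1951  0.    ]
 [-0.1156 -0.0118  0.    ]] [ 0.4658741  -0.31035272  0.142     ]
[ 0.46679829 -0.30593485  0.143     ]
```

Run:
```python
from edge import *
s=snap('top');s2=snap('side')
for z in(.142,.147):
  for S in (s,s2):
    c,y=rectfit(S,(467,-310),5.3,120,200,z,it=4); a=np.radians(y); print(z,c,y,'bar',c-111*np.array([np.cos(a),np.sin(a)]))
```

```text
[ 467. -310.] 5.3 {'+x': array([-0.72, -2.06, 25.  ]), '-x': array([ 4.89,  2.25, 25.  ]), '+y': array([-3.48, -0.28, 23.  ]), '-y': array([ 3.33, -0.72, 25.  ])}
[ 464.5 -313.6] 5.79 {'+x': array([ 2.12, -0.56, 25.  ]), '-x': array([ 2.28,  1.8 , 25.  ]), '+y': array([ 0.13, -1.75, 20.  ]), '-y': array([-0.05,  0.13, 25.  ])}
[ 464.4 -313.6] 5.94 {'+x': array([ 2.21,  0.05, 25.  ]), '-x': array([ 2.21,  1.27, 25.  ]), '+y': array([ 1.00e-02, -1.97e+00,  2.00e+01]), '-y': array([ 0.04,  0.47, 25.  ])}
[ 464.4 -313.6] 5.94 {'+x': array([ 2.21,  0.05, 25.  ]), '-x': array([ 2.21,  1.27, 25.  ]), '+y': array([ 0.03, -1.97, 20.  ]), '-y': array([ 0.03,  0.47, 25.  ])}
0.142 [ 464.43542821 -313.57751501] 5.945404687523841 bar [ 354.03249214 -325.07498025]
[ 467. -310.] 5.3 {'+x': array([-0.46, -1.38, 25.  ]), '-x': array([ 5.04, -0.43, 23.  ]), '+y': array([ 0.88,  0.35, 25.  ]), '-y': array([-0.5 , -1.27, 25.  ])}
[ 464.2 -309.6] 5.51 {'+x': array([ 2.28, -0.76, 25.  ]), '-x': array([ 2.26, -1.29, 19.  ]), '+y': array([ 0.17, -0.09, 25.  ]), '-y': array([ 0.2 , -0.99, 25.  ])}
[ 464.2 -3
[... 1207 characters left out ...]
.  ]), '-x': array([ 5.36, -0.68, 24.  ]), '+y': array([-3.98,  0.45, 25.  ]), '-y': array([ 3.51, -1.18, 25.  ])}
[ 463.8 -314.1] 5.54 {'+x': array([ 1.82, -0.7 , 25.  ]), '-x': array([ 2.19, -1.39, 19.  ]), '+y': array([-0.28, -0.15, 25.  ]), '-y': array([-0.22, -0.91, 25.  ])}
[ 463.6 -314.1] 5.55 {'+x': array([ 2.  , -0.65, 25.  ]), '-x': array([ 2.01, -1.44, 19.  ]), '+y': array([-0.25, -0.15, 25.  ]), '-y': array([-0.25, -0.9 , 25.  ])}
[ 463.6 -314.1] 5.55 {'+x': array([ 2.  , -0.65, 25.  ]), '-x': array([ 2.  , -1.44, 19.  ]), '+y': array([-0.25, -0.15, 25.  ]), '-y': array([-0.25, -0.9 , 25.  ])}
0.147 [ 463.60327801 -314.11101996] 5.546803518408838 bar [ 353.12302749 -324.84015066]
```

Call:
{"api": "move_arm", "payload": {
  "increments": [
    [[27,-19,0],0.03],
    [[27,-19,0],0.03],
    [[27,-19,0],0.03],
    [[27,-19,0],0.03],
    [[27,-19,0],0.03],
    [[27,-19,0],0.03],
    [[27,-19,0],0.03],
    [[27,-19,0],0.03]
  ],
  "jaw": 1
}}

```text
clock: 1.6
tool_pos: [0.4019, 0.4945, 0.2265]
orientation: [-179.9, -0.0, -1.0]
force: [0.1, -0.5, 0.7]
opening: 0.0875
```

Call:
{"api": "move_arm", "payload": {
  "increments": [
    [[35,-25,0],0.03],
    [[35,-25,0],0.03],
    [[35,-25,0],0.03],
    [[35,-25,0],0.03],
    [[35,-25,0],0.03],
    [[35,-25,0],0.03],
    [[0,0,-45],0.03],
    [[0,0,-45],0.015]
  ]
}}

```text
clock: 2.4
tool_pos: [0.6271, 0.3362, 0.1432]
orientation: [-179.6, -0.9, 12.3]
force: [-1.4, 0.6, -1.0]
opening: 0.0874
```

Call:
{"api": "move_arm", "payload": {
  "increments": [
    [[-7,4,-20],0],
    [[-7,4,-20],0],
    [[0,0,-25],0],
    [[0,0,-20],0],
    [[0,0,-12],0],
    [[0,0,-6],0],
    [[0,0,0],0],
    [[0,0,0],0]
  ]
}}

```text
clock: 3.2
tool_pos: [0.6114, 0.3405, 0.0294]
orientation: [-179.8, -0.4, 12.2]
force: [0.1, -0.2, 0.4]
opening: 0.0877
```

Run:
```python
from h import *
s=snap('side'); a=cv2.cvtColor(s['color'],cv2.COLOR_RGB2BGR)
c=cv2.resize(a[100:240,215:345],None,fx=4,fy=4,interpolation=cv2.INTER_CUBIC);cv2.imwrite('pics/d1.png',c[:600,:800])
print(ctrl.get_obs()['tool_pos'],ctrl.get_obs()['orientation'])
```

```text
[0.61146238 0.34061822 0.02955054] [-179.80044965   -0.41129015   12.15757515]
```

View pics/d1.png

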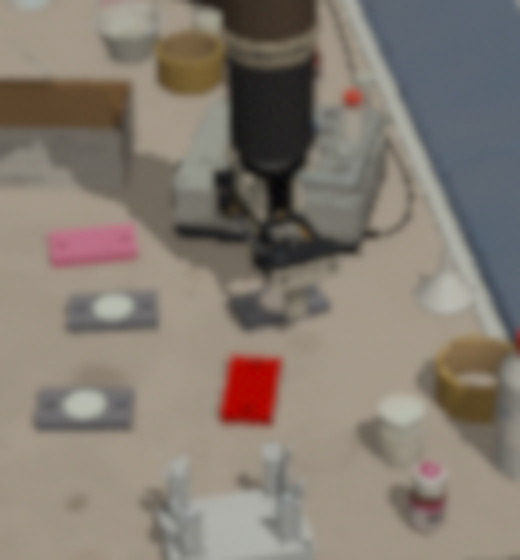

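Call:
{"api": "move_arm", "payload": {
  "increments": [
    [[1,1,-10],0],
    [[0,2,-8],0],
    [[0,0,-5],0],
    [[0,0,-3],0],
    [[0,0,0],0],
    [[0,0,0],0],
    [[0,0,0],0],
    [[0,0,0],0]
  ]
}}

```text
clock: 4.05
tool_pos: [0.6137, 0.3448, 0.0038]
orientation: [-179.7, -0.6, 12.2]
force: [0.1, -0.4, 0.2]
opening: 0.0879
```

Call:
{"api": "move_arm", "payload": {
  "increments": [
    [[0,0,0],0],
    [[0,0,0],0],
    [[0,0,0],0],
    [[0,0,0],0],
    [[0,0,0],0],
    [[0,0,0],0],
    [[0,0,0],0],
    [[0,0,0],0]
  ],
  "jaw": -1
}}

```text
clock: 4.85
tool_pos: [0.614, 0.345, 0.0045]
orientation: [-179.7, -0.7, 12.2]
force: [0.2, -0.4, 0.6]
opening: 0.0559
```

Call:
{"api": "move_arm", "payload": {
  "increments": [
    [[0,0,20],0],
    [[0,0,40],0],
    [[0,0,40],0],
    [[0,-5,25],0],
    [[-10,-25,0],-0.02],
    [[-12,-35,0],-0.02],
    [[-12,-35,0],-0.02],
    [[-12,-35,0],-0.02]
  ]
}}

```text
clock: 5.65
tool_pos: [0.5656, 0.2088, 0.1315]
orientation: [-179.7, -0.5, 7.7]
force: [0.4, -1.4, -1.3]
opening: 0.0556
```

Call:
{"api": "move_arm", "payload": {
  "increments": [
    [[-12,-36,0],-0.02],
    [[-12,-36,0],-0.02],
    [[-12,-36,0],-0.02],
    [[-10,-36,0],-0.02],
    [[-6,-30,0],-0.015],
    [[-4,-18,0],0],
    [[-2,-10,0],0],
    [[0,0,0],0]
  ]
}}

```text
clock: 6.45
tool_pos: [0.5007, -0.0045, 0.1322]
orientation: [-179.7, -0.6, 1.8]
force: [-0.5, -0.1, -1.2]
opening: 0.0559
```

Call:
{"api": "move_arm", "payload": {
  "increments": [
    [[2,-6,0],0.003],
    [[2,-6,0],0.002],
    [[1,-4,-4],0],
    [[0,0,-5],0],
    [[0,0,-5],0],
    [[0,0,0],0],
    [[0,0,0],0],
    [[0,0,0],0]
  ]
}}

```text
clock: 7.25
tool_pos: [0.5072, -0.0193, 0.1159]
orientation: [-179.7, -0.5, 2.2]
force: [0.3, 0.2, -0.7]
opening: 0.0554
```

Run:
```python
from h import *
s=snap('side'); a=cv2.cvtColor(s['color'],cv2.COLOR_RGB2BGR)
c=cv2.resize(a[170:260,235:325],None,fx=6.5,fy=6.5,interpolation=cv2.INTER_CUBIC);cv2.imwrite('pics/d2.png',c[:600,:800])
s=snap('top'); a=cv2.cvtColor(s['color'],cv2.COLOR_RGB2BGR)
c=cv2.resize(a[170:250,240:330],None,fx=7,fy=7,interpolation=cv2.INTER_CUBIC);cv2.imwrite('pics/d3.png',c[:600,:800])
print(ctrl.get_obs()['tool_pos'],ctrl.get_obs()['orientation'])
```

```text
[ 0.50730872 -0.01926313  0.11607786] [-179.66518113   -0.50970259    2.23648887]
```

View pics/d2.png

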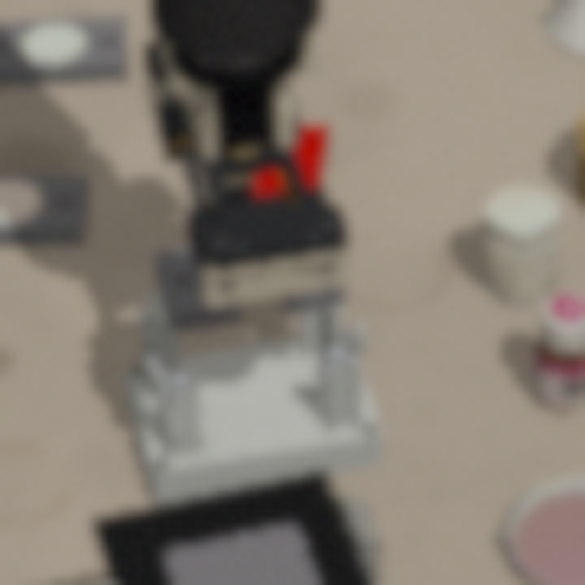

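View pics/d3.png

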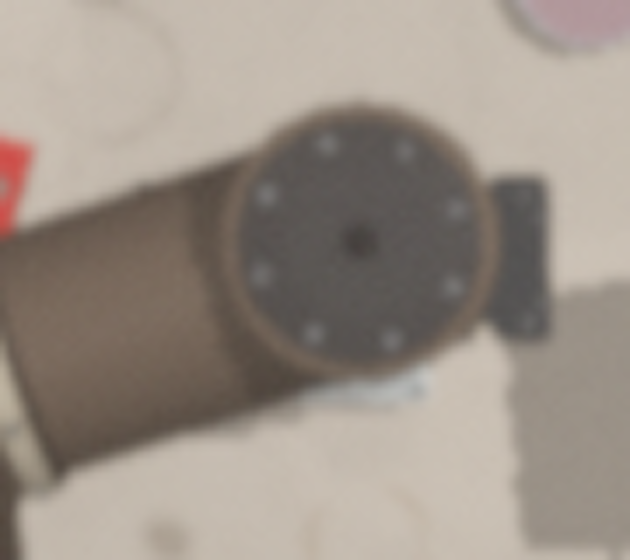

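Call:
{"api": "move_arm", "payload": {
  "increments": [
    [[-2,-1,-5],0],
    [[0,0,-8],0],
    [[0,0,-8],0],
    [[0,0,-8],0],
    [[0,0,-6],0],
    [[0,0,0],0],
    [[0,0,0],0],
    [[0,0,0],0]
  ]
}}

```text
clock: 8.15
tool_pos: [0.5047, -0.0205, 0.0775]
orientation: [-179.7, -0.5, 2.2]
force: [-1.3, 0.1, -0.9]
opening: 0.0553
```

Call:
{"api": "move_arm", "payload": {
  "increments": [
    [[0,0,-8],0],
    [[0,0,-8],0],
    [[0,0,-8],0],
    [[0,0,-8],0],
    [[0,0,-7],0],
    [[0,0,-3],0],
    [[0,0,0],0],
    [[0,0,0],0]
  ]
}}

```text
clock: 8.95
tool_pos: [0.5047, -0.0205, 0.0317]
orientation: [-179.7, -0.5, 2.2]
force: [-0.2, -0.4, -1.1]
opening: 0.0557
```

Call:
{"api": "move_arm", "payload": {
  "increments": [
    [[0,0,-2],0],
    [[0,0,-1],0],
    [[0,0,0],0],
    [[0,0,0],0],
    [[0,0,0],0],
    [[0,0,0],0],
    [[0,0,0],0],
    [[0,0,0],0]
  ]
}}

```text
clock: 9.75
tool_pos: [0.5057, -0.0202, 0.03]
orientation: [-179.6, -0.6, 2.3]
force: [-1.0, 0.2, -0.9]
opening: 0.0561
```

Call:
{"api": "move_arm", "payload": {
  "increments": [
    [[0,0,0],0],
    [[0,0,0],0],
    [[0,0,0],0],
    [[0,0,0],0],
    [[0,0,10],0],
    [[0,0,30],0],
    [[0,0,40],0],
    [[0,0,30],0]
  ],
  "jaw": 1
}}

```text
clock: 10.55
tool_pos: [0.5023, -0.0214, 0.1413]
orientation: [-179.8, -0.1, 2.2]
force: [0.9, 0.3, -0.2]
opening: 0.0876
```

Call:
{"api": "move_arm", "payload": {
  "increments": [
    [[-12,25,5],-0.03],
    [[-18,32,0],-0.03],
    [[-18,32,0],-0.03],
    [[-18,32,0],-0.03],
    [[-18,32,0],-0.03],
    [[-18,32,0],-0.03],
    [[-10,20,0],-0.03],
    [[-5,5,0],-0.02]
  ]
}}

```text
clock: 11.35
tool_pos: [0.385, 0.1959, 0.1598]
orientation: [-179.2, -1.0, -11.6]
force: [0.0, 0.2, -0.8]
opening: 0.0874
```

Run:
```python
from plates import *
from edge import *
s=snap('side','e1.png')
try: rects(s,[(236,202),(243,178)],smax=24)
except Exception as e: print(e)
s=snap('top','e2.png')
try: rects(s,[(185,226)])
except Exception as e: print(e)
print(ctrl.get_obs()['tool_pos'],ctrl.get_obs()['orientation'])
```

```text
rect [380.4 199.5] [ 64.8 100.3] 78.5 mom [380.4 199.1] ang -13.4 disc [381.6 206.1] 858
rect [434.  360.3] [67.9 85.6] 82.5 mom [435.8 359.5] ang -6.5 disc [430.  369.6] 744
rect [427.9 347.9] [ 94.9 100.6] 83.6 mom [429.3 362. ] ang -4.4 disc [430.  366.7] 1469
[0.38513569 0.19504084 0.15971022] [-179.23780498   -1.01925303  -11.58109311]
```

View pics/e1.png

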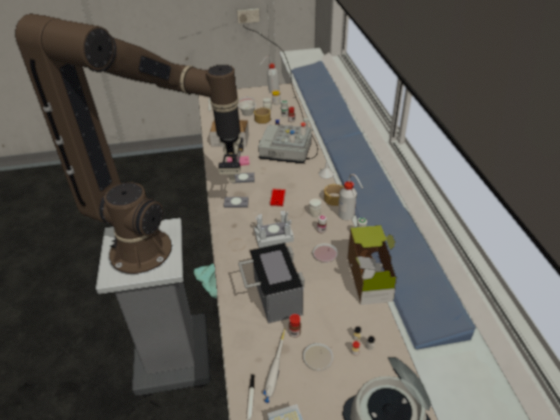

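View pics/e2.png

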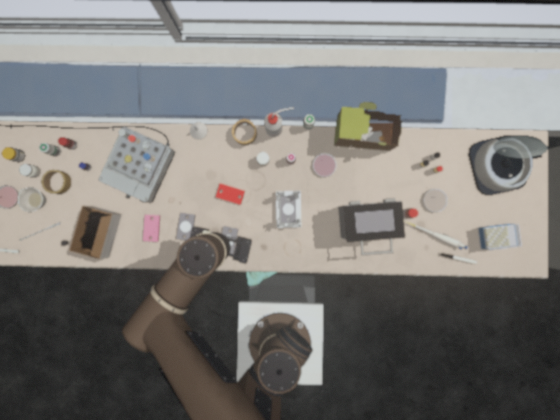

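Call:
{"api": "move_arm", "payload": {
  "increments": [
    [[-2,5,-25],0.01],
    [[-1,5,-30],0],
    [[0,0,-30],0],
    [[0,0,-30],0],
    [[0,0,-15],0],
    [[0,0,-8],0],
    [[0,0,0],0],
    [[0,0,0],0]
  ]
}}

```text
clock: 12.25
tool_pos: [0.3857, 0.2043, 0.0222]
orientation: [-178.8, -1.3, -10.8]
force: [0.6, -0.7, 0.1]
opening: 0.0878
```

Run:
```python
from plates import *
s=snap('top')
try: rects(s,[(288,209)],z=.039,rad=40)
except Exception as e: print(e)
c=cv2.cvtColor(s['color'],cv2.COLOR_RGB2BGR);c=cv2.resize(c[182:238,262:312],None,fx=12,fy=10,interpolation=cv2.INTER_CUBIC);cv2.imwrite('pics/e3.png',c)
```

```text
rect [502.3 -20.5] [72.1 72.1] 1.3 mom [502.3 -20.4] ang -23.1 disc [504.  -19.7] 1640
```

View pics/e3.png

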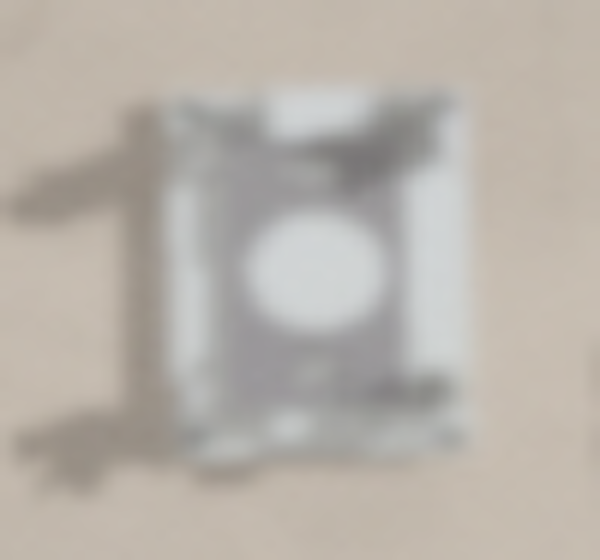

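Call:
{"api": "move_arm", "payload": {
  "increments": [
    [[-2,0,-8],0],
    [[-1,1,-6],0],
    [[0,0,-3],0],
    [[0,0,-1],0],
    [[0,0,0],0],
    [[0,0,0],0],
    [[0,0,0],0],
    [[0,0,0],0]
  ]
}}

```text
clock: 13.1
tool_pos: [0.3837, 0.2071, 0.0052]
orientation: [-178.6, -1.4, -10.8]
force: [-0.5, 0.6, 0.3]
opening: 0.0877
```

Call:
{"api": "move_arm", "payload": {
  "increments": [
    [[0,0,0],0],
    [[0,0,0],0],
    [[0,0,0],0],
    [[0,0,0],0],
    [[0,0,0],0],
    [[0,0,0],0],
    [[0,0,0],0],
    [[0,0,0],0]
  ],
  "jaw": -1
}}

```text
clock: 13.9
tool_pos: [0.3837, 0.2071, 0.0054]
orientation: [-178.5, -1.4, -10.8]
force: [-0.7, 0.3, -1.4]
opening: 0.0556
```

Call:
{"api": "move_arm", "payload": {
  "increments": [
    [[0,0,20],0],
    [[0,0,40],0],
    [[0,0,40],0],
    [[5,-10,25],0.03],
    [[15,-25,0],0.04],
    [[17,-32,0],0.04],
    [[17,-32,0],0.04],
    [[17,-32,0],0.03]
  ]
}}

```text
clock: 14.7
tool_pos: [0.4548, 0.0737, 0.1364]
orientation: [-178.6, -1.6, 0.4]
force: [1.7, 0.3, -0.0]
opening: 0.0558
```

Call:
{"api": "move_arm", "payload": {
  "increments": [
    [[14,-28,0],0.01],
    [[14,-24,0],0.005],
    [[8,-14,0],0],
    [[4,-8,0],0],
    [[0,0,0],0],
    [[0,0,0],0],
    [[0,0,0],0],
    [[0,0,0],0]
  ]
}}

```text
clock: 15.5
tool_pos: [0.4952, -0.0061, 0.1351]
orientation: [-178.6, -1.5, 1.0]
force: [0.4, -0.5, -1.3]
opening: 0.0554
```

Remaining: +11.5, −14, yaw +1.2°.

Call:
{"api": "move_arm", "payload": {
  "increments": [
    [[5,-6,0],0.012],
    [[4,-5,-6],0.008],
    [[2,-2,-10],0],
    [[0,0,-10],0],
    [[0,0,-5],0],
    [[0,0,0],0],
    [[0,0,0],0],
    [[0,0,0],0]
  ]
}}

```text
clock: 16.3
tool_pos: [0.5062, -0.0192, 0.1004]
orientation: [-178.6, -1.4, 2.4]
force: [0.3, -0.4, -0.4]
opening: 0.0557
```

Call:
{"api": "move_arm", "payload": {
  "increments": [
    [[0,-1,-8],0],
    [[0,0,-8],0],
    [[0,0,-8],0],
    [[0,0,-8],0],
    [[0,0,-8],0],
    [[0,0,-6],0],
    [[0,0,0],0],
    [[0,0,0],0]
  ]
}}

```text
clock: 17.1
tool_pos: [0.5071, -0.02, 0.0522]
orientation: [-178.6, -1.5, 2.5]
force: [-2.2, 1.4, 7.9]
opening: 0.0554
```

Run:
```python
from h import *
s=snap('side'); a=cv2.cvtColor(s['color'],cv2.COLOR_RGB2BGR)
c=cv2.resize(a[195:260,235:325],None,fx=8,fy=8,interpolation=cv2.INTER_CUBIC);cv2.imwrite('pics/f1.png',c[:600,:800])
o=ctrl.get_obs();print(o['tool_pos'],o['force'],o['moment'])
```

```text
[ 0.50710983 -0.02000239  0.05224926] [-1.07987404  0.71114765  2.80471974] [ 0.03292711  0.82167215 -0.06942851]
```

View pics/f1.png

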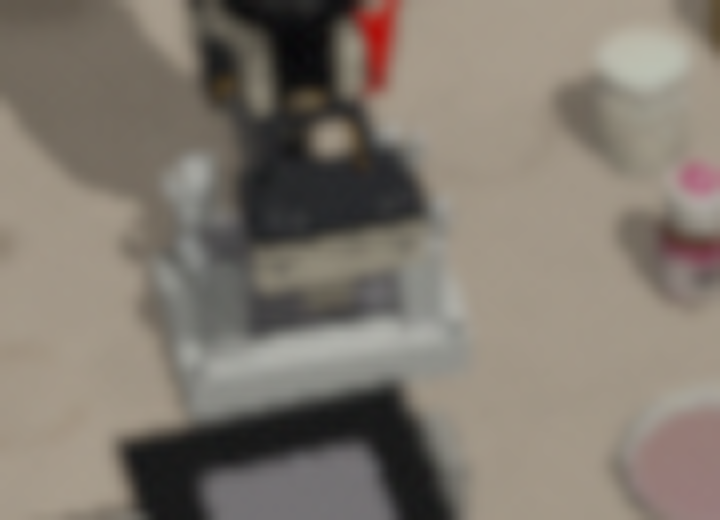

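Call:
{"api": "move_arm", "payload": {
  "increments": [
    [[-1,0,0],0],
    [[0,0,-2],0],
    [[0,0,-2],0],
    [[0,0,-2],0],
    [[0,0,-2],0],
    [[0,0,0],0],
    [[0,0,0],0],
    [[0,0,0],0]
  ]
}}

```text
clock: 17.95
tool_pos: [0.5075, -0.02, 0.049]
orientation: [-178.6, -1.8, 2.7]
force: [-0.6, 0.0, 2.5]
opening: 0.0553
```

Call:
{"api": "move_arm", "payload": {
  "increments": [
    [[-2,0,0],-0.006],
    [[-1,0,-1],0],
    [[0,0,-2],0],
    [[0,0,-2],0],
    [[0,0,-2],0],
    [[0,0,0],0],
    [[0,0,0],0],
    [[0,0,0],0]
  ]
}}

```text
clock: 18.75
tool_pos: [0.5079, -0.0194, 0.0424]
orientation: [-178.6, -2.1, 2.4]
force: [0.2, 0.1, 4.5]
opening: 0.0557
```

Call:
{"api": "move_arm", "payload": {
  "increments": [
    [[0,0,0],0],
    [[0,0,0],0],
    [[0,0,0],0],
    [[0,0,0],0],
    [[0,0,10],0],
    [[0,0,30],0],
    [[0,0,40],0],
    [[0,0,30],0]
  ],
  "jaw": 1
}}

```text
clock: 19.55
tool_pos: [0.5003, -0.0212, 0.151]
orientation: [-178.8, -1.2, 2.2]
force: [0.8, 0.3, 0.1]
opening: 0.0877
```

Call:
{"api": "move_arm", "payload": {
  "increments": [
    [[-5,20,5],-0.01],
    [[-8,35,0],-0.02],
    [[-8,40,0],-0.02],
    [[-8,40,0],-0.02],
    [[-8,40,0],-0.02],
    [[-8,40,0],-0.02],
    [[-8,40,0],-0.02],
    [[-8,40,0],-0.02]
  ]
}}

```text
clock: 20.35
tool_pos: [0.4391, 0.2807, 0.1699]
orientation: [-178.3, -2.0, -7.1]
force: [0.5, -0.6, -0.3]
opening: 0.088
```

Run:
```python
from plates import *
s=snap('side')
try: rects(s,[(243,178)],smax=24)
except Exception as e: print(e)
a=cv2.cvtColor(s['color'],cv2.COLOR_RGB2BGR)
c=cv2.resize(a[195:260,235:325],None,fx=8,fy=8,interpolation=cv2.INTER_CUBIC);cv2.imwrite('pics/g1.png',c[:600,:800])
s=snap('top')
try: rects(s,[(288,209)],z=.053,rad=40)
except Exception as e: print(e)
try: rects(s,[(185,226)])
except Exception as e: print(e)
c=cv2.cvtColor(s['color'],cv2.COLOR_RGB2BGR);c=cv2.resize(c[182:238,262:312],None,fx=12,fy=10,interpolation=cv2.INTER_CUBIC);cv2.imwrite('pics/g2.png',c)
print(ctrl.get_obs()['tool_pos'],ctrl.get_obs()['orientation'])
```

```text
rect [429.  360.7] [68.5 95.6] 82.5 mom [429.8 360.2] ang -5.7 disc [430.5 369.4] 706
rect [502.  -20.3] [71.4 71.4] 1.3 mom [502.  -20.3] ang -23.1 disc [505.6 -19. ] 1655
attempt to get argmax of an empty sequence
[0.43940315 0.2832946  0.16986217] [-178.3066602    -2.07736759   -6.89574617]
```

View pics/g1.png

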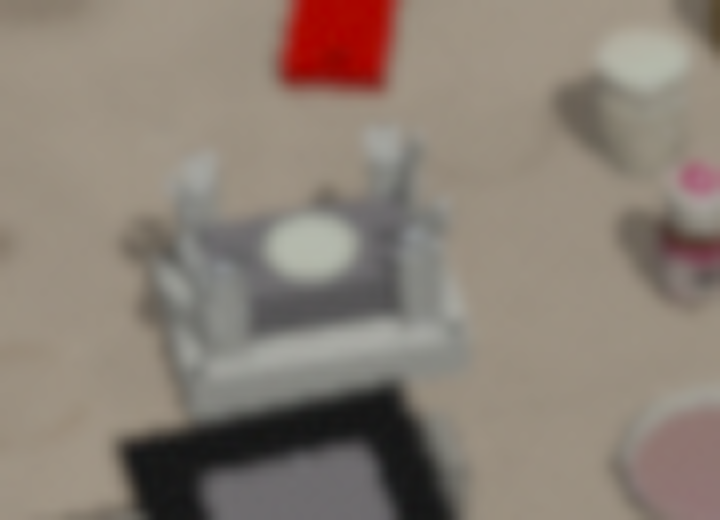

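View pics/g2.png

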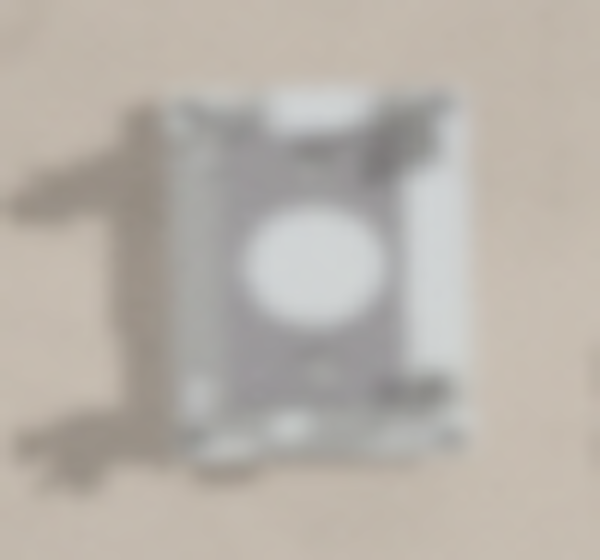

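Call:
{"api": "move_arm", "payload": {
  "increments": [
    [[-4,30,0],0],
    [[-3,25,-10],0],
    [[-2,15,-25],0],
    [[0,6,-25],0],
    [[0,0,-25],0],
    [[0,0,-20],0],
    [[0,0,0],0],
    [[0,0,0],0]
  ]
}}

```text
clock: 21.25
tool_pos: [0.4299, 0.3628, 0.068]
orientation: [-178.1, -2.2, -6.7]
force: [0.6, 0.1, -0.4]
opening: 0.0878
```

Call:
{"api": "move_arm", "payload": {
  "increments": [
    [[0,2,-20],0],
    [[0,2,-18],0],
    [[0,0,-12],0],
    [[0,0,-6],0],
    [[0,0,-3],0],
    [[0,0,0],0],
    [[0,0,0],0],
    [[0,0,0],0]
  ]
}}

```text
clock: 22.05
tool_pos: [0.4337, 0.3704, 0.0163]
orientation: [-177.4, -2.6, -6.7]
force: [0.2, -0.3, 0.4]
opening: 0.0874
```

Call:
{"api": "move_arm", "payload": {
  "increments": [
    [[-3,-1,-6],0],
    [[-1,-1,-4],0],
    [[-1,0,-2],0],
    [[0,0,-1],0],
    [[0,0,0],0],
    [[0,0,0],0],
    [[0,0,0],0],
    [[0,0,0],0]
  ]
}}

```text
clock: 22.85
tool_pos: [0.4283, 0.3686, 0.003]
orientation: [-177.4, -2.6, -6.7]
force: [-0.6, -0.8, 0.1]
opening: 0.0879
```

Call:
{"api": "move_arm", "payload": {
  "increments": [
    [[1,0,0],0],
    [[0,0,0],0],
    [[0,0,0],0],
    [[0,0,0],0],
    [[0,0,0],0],
    [[0,0,0],0],
    [[0,0,0],0],
    [[0,0,0],0]
  ],
  "jaw": -1
}}

```text
clock: 23.65
tool_pos: [0.4295, 0.3685, 0.003]
orientation: [-177.4, -2.6, -6.7]
force: [-0.4, -0.1, -0.3]
opening: 0.056
```

Call:
{"api": "move_arm", "payload": {
  "increments": [
    [[0,0,10],0],
    [[0,0,20],0],
    [[0,0,20],0],
    [[0,0,20],0],
    [[0,0,20],0],
    [[0,0,20],0],
    [[0,0,20],0],
    [[0,0,20],0]
  ]
}}

```text
clock: 24.45
tool_pos: [0.4268, 0.3648, 0.1591]
orientation: [-177.7, -2.4, -6.8]
force: [0.8, -0.8, -1.5]
opening: 0.0557
```

Call:
{"api": "move_arm", "payload": {
  "increments": [
    [[4,-20,0],0.01],
    [[8,-35,0],0.02],
    [[8,-40,0],0.02],
    [[8,-40,0],0.02],
    [[8,-40,0],0.02],
    [[8,-40,0],0.02],
    [[8,-40,0],0.02],
    [[8,-40,0],0.02]
  ]
}}

```text
clock: 25.25
tool_pos: [0.4865, 0.0655, 0.1691]
orientation: [-177.1, -2.8, 2.7]
force: [1.2, 0.2, -1.1]
opening: 0.0558
```

Call:
{"api": "move_arm", "payload": {
  "increments": [
    [[5,-26,0],0],
    [[4,-20,-5],0],
    [[4,-14,-10],0],
    [[2,-7,-10],0],
    [[1,-3,-10],0],
    [[0,-2,-10],0],
    [[0,0,0],0],
    [[0,0,0],0]
  ]
}}

```text
clock: 26.05
tool_pos: [0.5015, -0.0133, 0.1249]
orientation: [-177.0, -2.9, 2.5]
force: [-0.0, 0.8, -0.7]
opening: 0.0556
```

Call:
{"api": "move_arm", "payload": {
  "increments": [
    [[1,-4,-5],-0.005],
    [[1,-2,-8],0],
    [[0,0,-8],0],
    [[0,0,-6],0],
    [[0,0,0],0],
    [[0,0,0],0],
    [[0,0,0],0],
    [[0,0,0],0]
  ]
}}

```text
clock: 26.85
tool_pos: [0.5041, -0.0183, 0.0961]
orientation: [-177.0, -3.0, 2.3]
force: [0.7, -0.0, -1.2]
opening: 0.0557
```

Run:
```python
from h import *
s=snap('side'); a=cv2.cvtColor(s['color'],cv2.COLOR_RGB2BGR)
c=cv2.resize(a[185:260,235:325],None,fx=8,fy=8,interpolation=cv2.INTER_CUBIC);cv2.imwrite('pics/i1.png',c[:600,:800])
o=ctrl.get_obs();print(o['tool_pos'],o['force'],o['moment'])
```

```text
[ 0.50415037 -0.01831115  0.09617072] [-0.12398255 -0.75559698 -0.88011133] [-0.2130083   0.16661018  0.02192784]
```

View pics/i1.png

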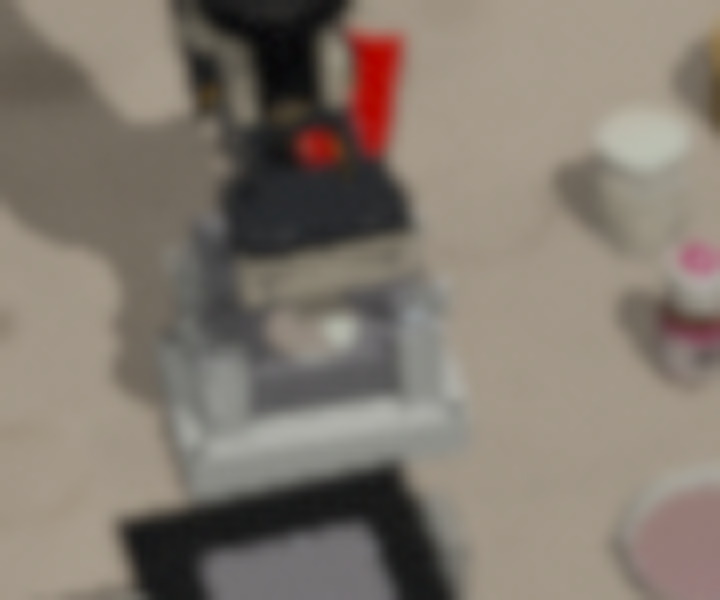

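Call:
{"api": "move_arm", "payload": {
  "increments": [
    [[0,-2,-6],0],
    [[0,0,-6],0],
    [[0,0,-6],0],
    [[0,0,-5],0],
    [[0,0,-4],0],
    [[0,0,0],0],
    [[0,0,0],0],
    [[0,0,0],0]
  ]
}}

```text
clock: 27.7
tool_pos: [0.504, -0.0206, 0.0666]
orientation: [-177.0, -2.9, 2.3]
force: [-0.7, 0.5, -1.0]
opening: 0.0558
```

Call:
{"api": "move_arm", "payload": {
  "increments": [
    [[0,0,-3],0],
    [[0,0,-3],0],
    [[0,0,-2],0],
    [[0,0,-2],0],
    [[0,0,0],0],
    [[0,0,0],0],
    [[0,0,0],0],
    [[0,0,0],0]
  ]
}}

```text
clock: 28.5
tool_pos: [0.5046, -0.0204, 0.0564]
orientation: [-177.0, -3.0, 2.3]
force: [-0.5, -0.1, -1.1]
opening: 0.0556
```

Call:
{"api": "move_arm", "payload": {
  "increments": [
    [[0,0,0],0],
    [[0,0,0],0],
    [[0,0,0],0],
    [[0,0,0],0],
    [[0,0,10],0],
    [[0,0,30],0],
    [[0,0,40],0],
    [[0,0,40],0]
  ],
  "jaw": 1
}}

```text
clock: 29.3
tool_pos: [0.501, -0.0215, 0.1772]
orientation: [-177.2, -2.5, 2.3]
force: [0.1, -0.8, -0.8]
opening: 0.0873
```

Call:
{"api": "move_arm", "payload": {
  "increments": [
    [[-5,-15,20],-0.12],
    [[-12,-25,15],-0.12],
    [[-16,-30,5],-0.12],
    [[-16,-30,0],-0.12],
    [[-16,-30,0],-0.12],
    [[-16,-30,0],-0.12],
    [[-16,-30,0],-0.12],
    [[-16,-30,0],-0.12]
  ],
  "jaw": -0.36
}}

```text
clock: 30.1
tool_pos: [0.3883, -0.2461, 0.2348]
orientation: [-176.6, -3.7, -54.4]
force: [0.2, 0.3, 0.2]
opening: 0.0305
```

Run:
```python
from plates import *
s=snap('top')
try: rects(s,[(288,209)],z=.067,rad=40)
except Exception as e: print(e)
c=cv2.cvtColor(s['color'],cv2.COLOR_RGB2BGR);c=cv2.resize(c[182:238,262:312],None,fx=12,fy=10,interpolation=cv2.INTER_CUBIC);cv2.imwrite('pics/j2.png',c)
s=snap('side','j1.png');a=cv2.cvtColor(s['color'],cv2.COLOR_RGB2BGR)
c=cv2.resize(a[185:330,215:345],None,fx=4,fy=4,interpolation=cv2.INTER_CUBIC);cv2.imwrite('pics/j3.png',c[:600,:800])
```

```text
rect [501.6 -20.2] [70.8 70.7] 1.3 mom [501.6 -20.2] ang -23.1 disc [505.7 -19.9] 1792
```

View pics/j2.png

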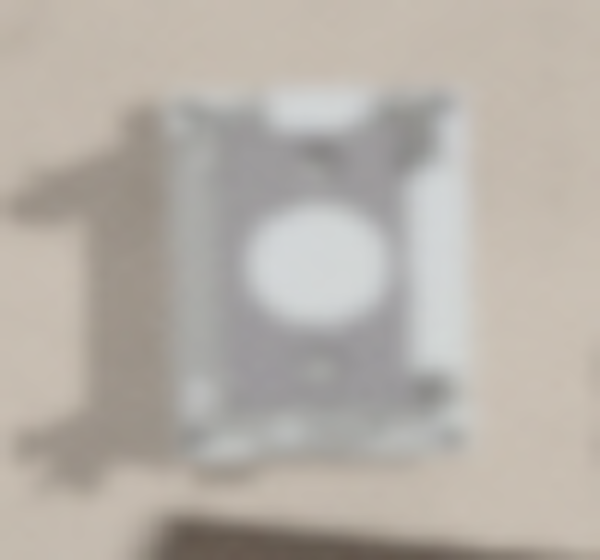

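View pics/j3.png

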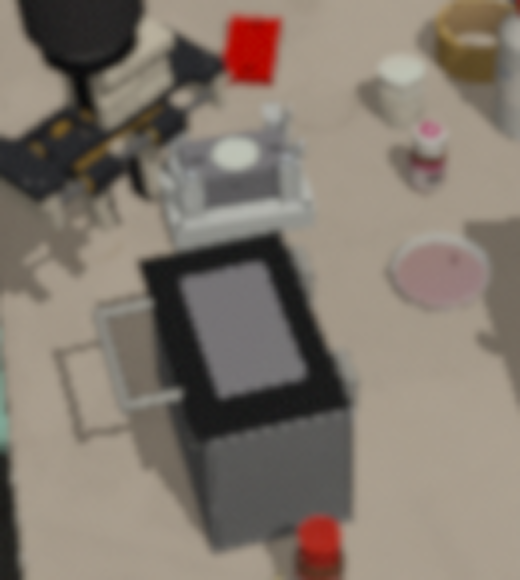

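Call:
{"api": "move_arm", "payload": {
  "increments": [
    [[-6,-14,0],-0.12],
    [[-5,-14,0],-0.12],
    [[-4,-14,0],-0.12],
    [[-3,-10,0],-0.1],
    [[-2,-6,0],-0.05],
    [[0,0,0],0],
    [[0,0,0],0],
    [[0,0,0],0]
  ]
}}

```text
clock: 31.0
tool_pos: [0.3669, -0.3064, 0.2398]
orientation: [-176.4, -3.8, -84.5]
force: [0.1, -0.4, -0.2]
opening: 0.0278
```

Call:
{"api": "move_arm", "payload": {
  "increments": [
    [[0,0,50],0],
    [[0,0,50],0],
    [[0,0,50],0],
    [[0,0,50],0],
    [[0,0,0],0],
    [[0,0,0],0],
    [[0,0,0],0],
    [[0,0,0],0]
  ]
}}

```text
clock: 31.8
tool_pos: [0.3639, -0.3023, 0.4436]
orientation: [-176.6, -3.7, -83.8]
force: [-0.4, 0.6, -0.5]
opening: 0.0283
```

Call:
{"api": "move_arm", "payload": {
  "increments": [
    [[0,0,-15],0],
    [[0,0,-15],0],
    [[0,0,-15],0],
    [[0,0,-15],0],
    [[0,0,-15],0],
    [[0,0,-15],0],
    [[0,0,-15],0],
    [[0,0,-15],0]
  ]
}}

```text
clock: 32.6
tool_pos: [0.3608, -0.3007, 0.3119]
orientation: [-177.2, -3.4, -83.6]
force: [-0.5, -0.1, 0.4]
opening: 0.0281
```

Call:
{"api": "move_arm", "payload": {
  "increments": [
    [[0,-2,-15],0],
    [[0,-2,-15],0],
    [[0,-2,-15],-0.005],
    [[0,-2,-15],-0.005],
    [[0,-2,-15],0],
    [[0,-2,-10],0],
    [[0,0,0],0],
    [[0,0,0],0]
  ]
}}

```text
clock: 33.4
tool_pos: [0.3544, -0.3105, 0.2138]
orientation: [-178.1, -3.0, -84.0]
force: [0.5, -0.4, 1.1]
opening: 0.028
```

Call:
{"api": "move_arm", "payload": {
  "increments": [
    [[0,0,50],0],
    [[0,0,50],0],
    [[0,0,50],0],
    [[0,0,50],0],
    [[0,0,0],0],
    [[0,0,0],0],
    [[0,0,0],0],
    [[0,0,-10],0]
  ]
}}

```text
clock: 34.2
tool_pos: [0.3513, -0.3098, 0.4118]
orientation: [-177.9, -3.1, -84.0]
force: [0.1, -0.0, -0.3]
opening: 0.0282
```

Call:
{"api": "move_arm", "payload": {
  "increments": [
    [[0,0,-15],0],
    [[0,0,-15],0],
    [[0,0,-15],0],
    [[0,0,-15],0],
    [[0,0,-15],0],
    [[0,0,-15],0],
    [[0,0,-15],0],
    [[0,0,-15],0]
  ]
}}

```text
clock: 35.0
tool_pos: [0.3454, -0.3069, 0.2734]
orientation: [-178.8, -2.6, -84.0]
force: [-0.5, -0.6, -0.6]
opening: 0.0278
```

Call:
{"api": "move_arm", "payload": {
  "increments": [
    [[0,0,-15],0],
    [[0,0,-15],0],
    [[0,0,-15],0],
    [[0,0,-15],0],
    [[0,0,-10],0],
    [[0,0,0],0],
    [[0,0,0],0],
    [[0,0,0],0]
  ]
}}

```text
clock: 35.8
tool_pos: [0.3368, -0.3036, 0.1885]
orientation: [-179.8, -2.1, -84.0]
force: [-0.7, 0.4, 0.3]
opening: 0.028
```

Call:
{"api": "move_arm", "payload": {
  "increments": [
    [[8,-7,0],0],
    [[8,-7,0],0],
    [[5,-5,0],0],
    [[1,0,0],0],
    [[0,0,0],0],
    [[0,0,0],0],
    [[0,0,0],0],
    [[0,0,0],0]
  ]
}}

```text
clock: 36.6
tool_pos: [0.3622, -0.3252, 0.1902]
orientation: [-179.6, -2.2, -84.0]
force: [-0.3, 0.5, 1.1]
opening: 0.0284
```

Run:
```python
from plates import *
s=snap('side','k1.png');a=cv2.cvtColor(s['color'],cv2.COLOR_RGB2BGR)
c=cv2.resize(a[210:320,215:315],None,fx=5.4,fy=5.4,interpolation=cv2.INTER_CUBIC);cv2.imwrite('pics/k3.png',c[:600,:800])
o=ctrl.get_obs();print(o['tool_pos'],o['orientation'],proj(s,[o['tool_pos']]), proj(s,[[.3597,-.3225,.145]]))
```

```text
[ 0.3622208  -0.32523146  0.19020502] [-179.64542549   -2.19069658  -84.01994701] [[242.45642537 265.11089645]] [[242.62391573 274.32927607]]
```

View pics/k3.png

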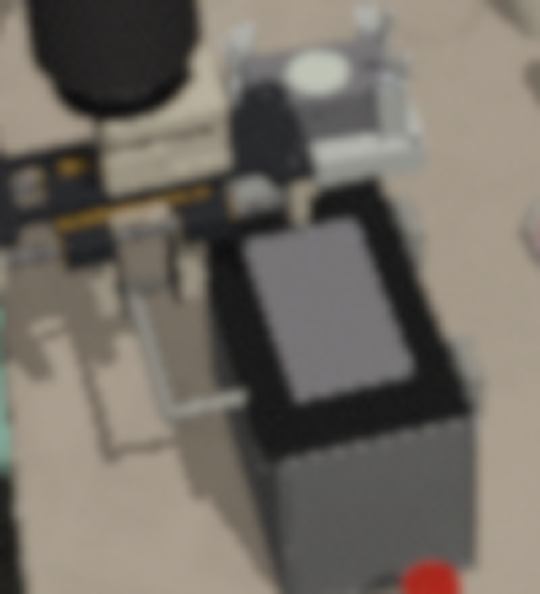

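Call:
{"api": "move_arm", "payload": {
  "increments": [
    [[-3,0,-10],0],
    [[-1,0,-12],0],
    [[0,0,-12],0],
    [[0,0,-10],0],
    [[0,0,-8],0],
    [[0,0,-5],0],
    [[0,0,0],0],
    [[0,0,0],0]
  ]
}}

```text
clock: 37.45
tool_pos: [0.3564, -0.3245, 0.1287]
orientation: [-179.6, -2.2, -84.0]
force: [0.0, -0.1, 1.1]
opening: 0.0281
```

Call:
{"api": "move_arm", "payload": {
  "increments": [
    [[1,0,0],0],
    [[0,0,0],0],
    [[0,0,0],0],
    [[0,0,0],0],
    [[0,0,0],0],
    [[0,0,0],0],
    [[0,0,0],0],
    [[0,0,0],0]
  ],
  "jaw": -1
}}

```text
clock: 38.25
tool_pos: [0.3602, -0.3246, 0.1302]
orientation: [-179.3, -2.3, -84.0]
force: [0.3, 0.1, -1.7]
opening: 0.0091
```

```bash
cat > arc.py <<'E'
from h import *
import sys
yaw=np.radians(5.7);ex=np.array([np.cos(yaw),np.sin(yaw)])
R=171.;d=np.arcsin(5/171)
H=np.array([360.2,-323.5])+R*np.cos(d)*ex   # hinge xy mm
dz=-14.8
def cur():
    p=ctrl.get_obs()['tool_pos']*1000
    x=(p[:2]-H)@ex; z=p[2]-dz-140
    return np.arctan2(z,-x)-d, np.hypot(x,z), p
def path(dth,n):
    th,r,p=cur(); print('theta',round(th,3),'r',round(r,1),p.round(1),ctrl.get_obs()['force'].round(1))
    prev=p
    for i in range(1,n+1):
        a=th+d+dth*i; q=np.r_[H-R*np.cos(a)*ex,140+R*np.sin(a)+dz]
        if i==1: q[1]=q[1]; 
        s=q-prev; s[1]=s[1] if i>1 else (R*(np.cos(th+d)-np.cos(a)))*ex[1]
        print(s.round(0)); prev=q
if __name__=='__main__': path(float(sys.argv[1]),int(sys.argv[2]))
E
python3 arc.py 0.06 8
```

```text
theta 0.0 r 171.1 [ 360.2 -324.6  130.2] [ 0.3  0.1 -1.7]
[ 1.  0. 10.]
[ 1.  0. 10.]
[ 2.  0. 10.]
[ 2.  0. 10.]
[ 3.  0. 10.]
[ 4.  0. 10.]
[4. 0. 9.]
[5. 0. 9.]
```

Call:
{"api": "move_arm", "payload": {
  "increments": [
    [[0,0,7],0],
    [[1,0,10],0],
    [[2,0,10],0],
    [[2,0,10],0],
    [[3,0,10],0],
    [[4,0,10],0],
    [[4,0,9],0],
    [[5,0,9],0]
  ]
}}

```text
clock: 39.05
tool_pos: [0.3822, -0.3227, 0.2106]
orientation: [-179.3, -2.1, -84.1]
force: [1.9, 3.8, -4.6]
opening: 0.0088
```

```bash
python3 arc.py 0.06 8; python3 -c "
from h import *
s=snap('side');a=cv2.cvtColor(s['color'],cv2.COLOR_RGB2BGR)
c=cv2.resize(a[190:320,200:325],None,fx=4.5,fy=4.5,interpolation=cv2.INTER_CUBIC);cv2.imwrite('pics/l1.png',c)
o=ctrl.get_obs();print(o['orientation'],o['opening'])"
```

```text
theta 0.491 r 171.7 [ 382.2 -322.7  210.6] [ 1.9  3.8 -4.6]
[6. 1. 8.]
[6. 1. 8.]
[6. 1. 8.]
[7. 1. 8.]
[7. 1. 7.]
[8. 1. 7.]
[8. 1. 6.]
[8. 1. 6.]
[-179.28608759   -2.08108745  -84.03788555] 0.008764939704504981
```

View pics/l1.png

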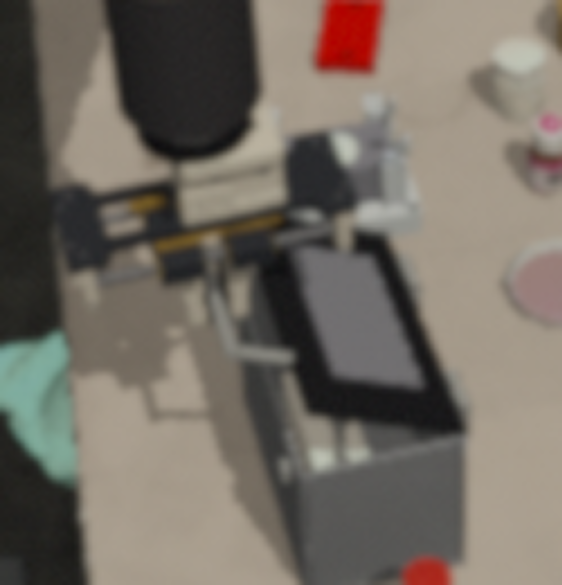

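Lid is coming up with the bar held (bar at crop ~(220,300)). Continue the arc.

Call:
{"api": "move_arm", "payload": {
  "increments": [
    [[6,1,8],0],
    [[6,1,8],0],
    [[6,1,8],0],
    [[7,1,8],0],
    [[7,1,7],0],
    [[8,1,7],0],
    [[8,1,6],0],
    [[8,1,6],0]
  ]
}}

```text
clock: 39.9
tool_pos: [0.4431, -0.3164, 0.2758]
orientation: [-179.4, -2.3, -84.1]
force: [5.5, -5.6, -11.0]
opening: 0.0091
```

```bash
python3 arc.py 0.06 8
```

```text
theta 1.014 r 174.3 [ 443.1 -316.4  275.8] [  5.5  -5.6 -11. ]
[11.  1.  2.]
[9. 1. 4.]
[9. 1. 4.]
[10.  1.  3.]
[10.  1.  3.]
[10.  1.  2.]
[10.  1.  1.]
[10.  1.  1.]
```

Call:
{"api": "move_arm", "payload": {
  "increments": [
    [[10,1,2],0],
    [[9,1,3],0],
    [[9,1,3],0],
    [[10,1,3],0],
    [[10,1,3],0],
    [[10,1,2],0],
    [[10,1,1],0],
    [[10,1,1],0]
  ]
}}

```text
clock: 40.7
tool_pos: [0.5254, -0.3086, 0.3007]
orientation: [-179.6, -2.5, -84.0]
force: [-1.0, -1.9, -1.0]
opening: 0.009
```

```bash
python3 arc.py 0.05 8
```

```text
theta 1.513 r 175.6 [ 525.4 -308.6  300.7] [-1.  -1.9 -1. ]
[ 8.  1. -5.]
[ 8.  1. -0.]
[ 8.  1. -1.]
[ 8.  1. -1.]
[ 8.  1. -2.]
[ 8.  1. -2.]
[ 8.  1. -2.]
[ 8.  1. -3.]
```

Call:
{"api": "move_arm", "payload": {
  "increments": [
    [[8,1,-1],0],
    [[8,1,0],0],
    [[8,1,-1],0],
    [[8,1,-1],0],
    [[8,1,-2],0],
    [[8,1,-2],0],
    [[4,0,-1],0],
    [[0,0,0],0]
  ]
}}

```text
clock: 41.5
tool_pos: [0.5849, -0.3028, 0.2913]
orientation: [-179.5, -2.6, -84.0]
force: [-1.0, -3.9, 1.5]
opening: 0.0089
```

```bash
python3 arc.py 0.02 4;python3 -c "
from h import *
s=snap('side');a=cv2.cvtColor(s['color'],cv2.COLOR_RGB2BGR)
c=cv2.resize(a[160:320,215:345],None,fx=3.7,fy=3.7,interpolation=cv2.INTER_CUBIC);cv2.imwrite('pics/l2.png',c)
o=ctrl.get_obs();print(o['orientation'],o['opening'])"
```

```text
theta 1.86 r 174.9 [ 584.9 -302.8  291.3] [-1.  -3.9  1.5]
[ 2.  0. -5.]
[ 3.  0. -1.]
[ 3.  0. -1.]
[ 3.  0. -1.]
[-179.5259477    -2.56376778  -83.99239888] 0.00893138870455688
```

View pics/l2.png

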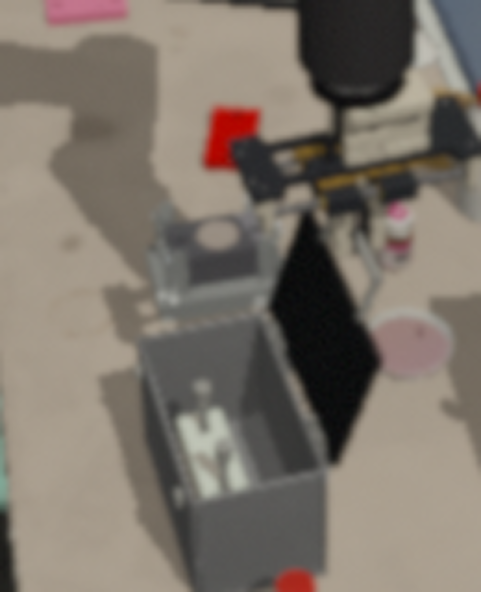

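Call:
{"api": "move_arm", "payload": {
  "increments": [
    [[4,0,-2],0],
    [[4,0,-2],0],
    [[3,0,-1],0],
    [[2,0,-1],0],
    [[0,0,0],0],
    [[0,0,0],0],
    [[0,0,0],0],
    [[0,0,0],0]
  ]
}}

```text
clock: 42.35
tool_pos: [0.5899, -0.3024, 0.2894]
orientation: [179.9, -2.5, -84.0]
force: [-1.4, -1.7, 1.7]
opening: 0.0091
```

```bash
python3 arc.py 0.02 1
```

```text
theta 1.89 r 174.7 [ 589.9 -302.4  289.4] [-1.4 -1.7  1.7]
[ 2.  0. -5.]
```

Call:
{"api": "move_arm", "payload": {
  "increments": [
    [[0,0,0],0],
    [[0,0,0],0],
    [[0,0,0],0],
    [[0,0,0],0],
    [[0,0,10],0],
    [[0,0,15],0],
    [[0,0,20],0],
    [[0,0,20],0]
  ],
  "jaw": -0.2
}}

```text
clock: 43.15
tool_pos: [0.5893, -0.3003, 0.3537]
orientation: [179.6, -2.2, -84.0]
force: [-0.4, -0.3, 0.2]
opening: 0.0353
```

Call:
{"api": "move_arm", "payload": {
  "increments": [
    [[0,5,5],0.05],
    [[-10,20,0],0.1],
    [[-15,30,0],0.12],
    [[-20,35,0],0.12],
    [[-20,35,0],0.12],
    [[-20,30,0],0.12],
    [[-15,20,0],0.12],
    [[-10,10,0],0.12]
  ]
}}

```text
clock: 43.95
tool_pos: [0.4776, -0.1119, 0.3674]
orientation: [-180.0, -2.6, -32.5]
force: [0.5, -0.1, 0.3]
opening: 0.0348
```

```bash
python3 -c "
from h import *
s=snap('side');a=cv2.cvtColor(s['color'],cv2.COLOR_RGB2BGR)
c=cv2.resize(a[240:320,225:325],None,fx=7,fy=7,interpolation=cv2.INTER_CUBIC);cv2.imwrite('pics/m1.png',c)
s=snap('top','m3.png');a=cv2.cvtColor(s['color'],cv2.COLOR_RGB2BGR)
c=cv2.resize(a[180:260,330:420],None,fx=7,fy=7,interpolation=cv2.INTER_CUBIC);cv2.imwrite('pics/m2.png',c)
o=ctrl.get_obs();print(o['tool_pos'],o['orientation'],o['opening'])"
```

```text
[ 0.47767547 -0.11229684  0.36809978] [-179.92517584   -2.66490276  -32.56160032] 0.03496139165586221
```

View pics/m1.png

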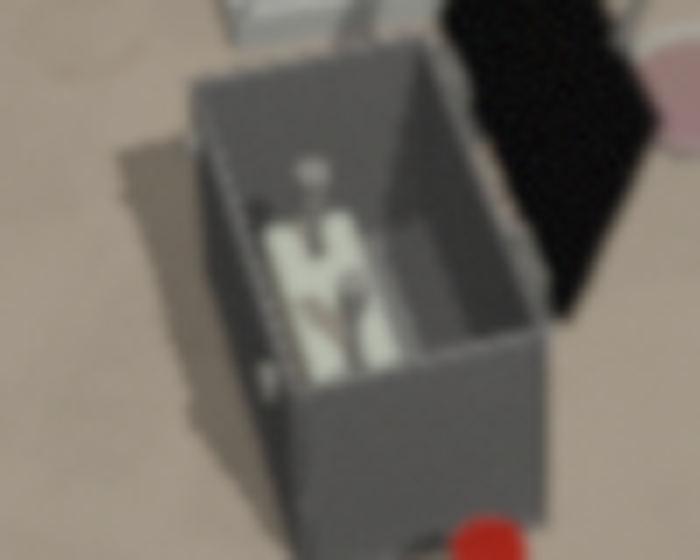

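View pics/m2.png

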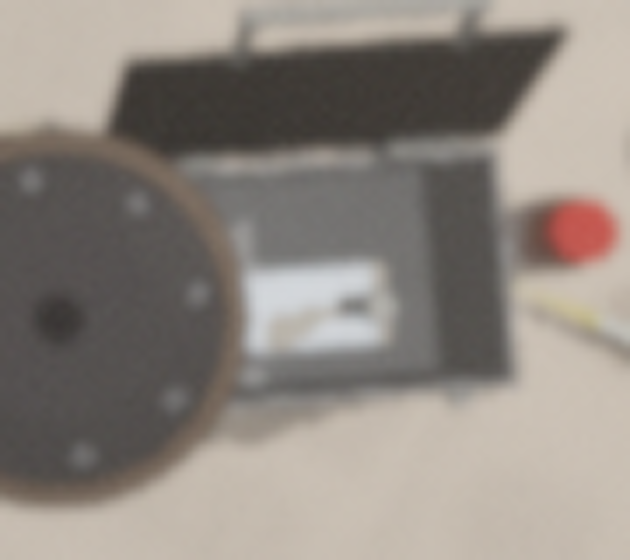

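Call:
{"api": "move_arm", "payload": {
  "increments": [
    [[-5,20,-5],0.1],
    [[-5,25,-5],0.1],
    [[-5,25,-5],0.1],
    [[-5,20,-5],0.1],
    [[0,10,0],0.1],
    [[0,0,0],0.08],
    [[0,0,0],0.05],
    [[0,0,0],0]
  ]
}}

```text
clock: 44.85
tool_pos: [0.4605, -0.0102, 0.3521]
orientation: [-179.8, -2.9, 3.7]
force: [0.5, -0.8, -0.7]
opening: 0.0351
```

```bash
python3 -c "
from h import *
s=snap('side','m4.png');a=cv2.cvtColor(s['color'],cv2.COLOR_RGB2BGR)
c=cv2.resize(a[250:310,245:305],None,fx=10,fy=10,interpolation=cv2.INTER_CUBIC);cv2.imwrite('pics/m5.png',c)
s=snap('top','m6.png');a=cv2.cvtColor(s['color'],cv2.COLOR_RGB2BGR)
c=cv2.resize(a[195:245,340:410],None,fx=11,fy=11,interpolation=cv2.INTER_CUBIC);cv2.imwrite('pics/m7.png',c)
o=ctrl.get_obs();print(o['tool_pos'],o['orientation'],o['opening'])"
```

```text
[ 0.46041213 -0.01033176  0.35198188] [-179.83194771   -2.93816182    3.6179371 ] 0.035227068156000095
```

View pics/m5.png

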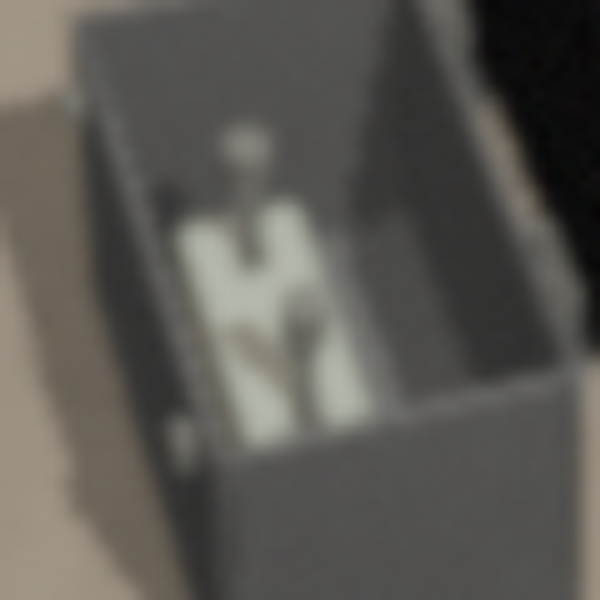

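View pics/m7.png

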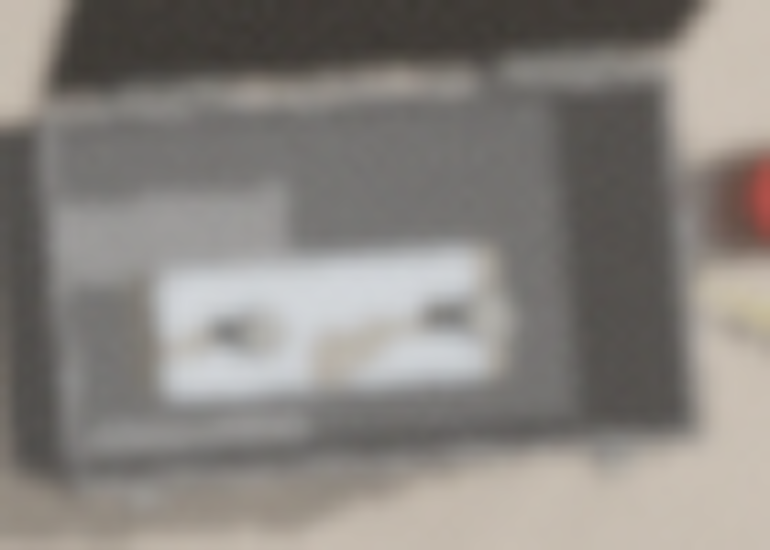

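```bash
python3 -c "
from h import *
s=snap('side');t=snap('top')
for z in(.12,.13):
  print(z,onz(t,[(363.6,224.7),(384.5,223.4)],z).round(4).tolist(),onz(s,[(269.15,263.75),(274.85,279.55)],z).round(4).tolist())
E=[[.4518,-.2782,.13],[.4588,-.3478,.13]]
print(proj(t,E),proj(s,E))
"
```

```text
0.12 [[0.4518, -0.2834, 0.12], [0.4579, -0.3558, 0.12]] [[0.4519, -0.2709, 0.12], [0.4592, -0.3419, 0.12]]
0.13 [[0.4519, -0.2814, 0.13], [0.458, -0.3533, 0.13]] [[0.4508, -0.2801, 0.13], [0.458, -0.3505, 0.13]]
[[362.67948587 224.71984915]
 [382.90874167 223.13445559]] [[269.35668766 263.29245883]
 [274.9458933  278.87023805]]
```

Call:
{"api": "move_arm", "payload": {
  "increments": [
    [[0,-20,-5],0.01],
    [[-1,-30,-10],0.01],
    [[-1,-35,-15],0.01],
    [[-1,-35,-15],0],
    [[-1,-35,-15],0],
    [[-1,-35,-10],0],
    [[-1,-25,-10],0],
    [[0,-15,0],0]
  ],
  "jaw": -0.2
}}

```text
clock: 45.85
tool_pos: [0.4536, -0.2483, 0.2697]
orientation: [-179.8, -3.1, 4.9]
force: [-0.2, 0.1, 0.1]
opening: 0.0352
```

Call:
{"api": "move_arm", "payload": {
  "increments": [
    [[0,-12,-10],0.01],
    [[0,-8,-15],0],
    [[0,-3,-15],0],
    [[0,0,-15],0],
    [[0,0,-12],0],
    [[0,0,-8],0],
    [[0,0,0],0],
    [[0,0,0],0]
  ]
}}

```text
clock: 46.65
tool_pos: [0.453, -0.277, 0.1913]
orientation: [-179.8, -3.0, 4.7]
force: [0.2, 0.4, 0.8]
opening: 0.035
```

```bash
python3 -c "
from h import *
s=snap('side','n4.png');a=cv2.cvtColor(s['color'],cv2.COLOR_RGB2BGR)
c=cv2.resize(a[220:310,215:315],None,fx=6,fy=6,interpolation=cv2.INTER_CUBIC);cv2.imwrite('pics/n5.png',c)
o=ctrl.get_obs();print(o['tool_pos'],o['orientation'],o['opening'])"
```

```text
[ 0.45303794 -0.27691174  0.1913577 ] [-179.7859825    -2.97070003    4.67211128] 0.035000415869284866
```

View pics/n5.png

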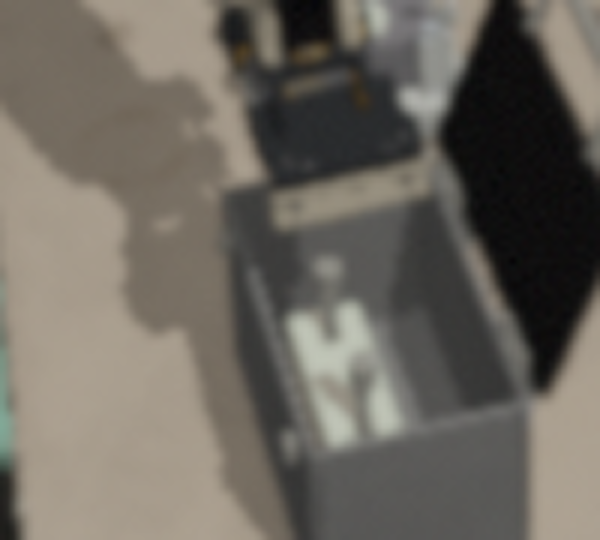

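Call:
{"api": "move_arm", "payload": {
  "increments": [
    [[0,-2,-10],0.008],
    [[0,-1,-12],0.005],
    [[0,0,-12],0],
    [[0,0,-10],0],
    [[0,0,-5],0],
    [[0,0,0],0],
    [[0,0,0],0],
    [[0,0,0],0]
  ]
}}

```text
clock: 47.5
tool_pos: [0.4534, -0.28, 0.1387]
orientation: [-179.8, -3.0, 5.5]
force: [0.8, 0.7, -0.4]
opening: 0.035
```

Call:
{"api": "move_arm", "payload": {
  "increments": [
    [[-1,-1,-8],0],
    [[0,0,-8],0],
    [[0,0,-8],0],
    [[0,0,-8],0],
    [[0,0,-4],0],
    [[0,0,0],0],
    [[0,0,0],0],
    [[0,0,0],0]
  ]
}}

```text
clock: 48.3
tool_pos: [0.4525, -0.2812, 0.0999]
orientation: [-179.8, -3.1, 5.5]
force: [0.0, -0.1, -0.3]
opening: 0.0351
```

Call:
{"api": "move_arm", "payload": {
  "increments": [
    [[0,0,0],0],
    [[0,0,0],0],
    [[0,0,0],0],
    [[0,0,0],0],
    [[0,0,0],0],
    [[0,0,0],0],
    [[0,0,0],0],
    [[0,0,0],0]
  ],
  "jaw": -1
}}

```text
clock: 49.1
tool_pos: [0.4529, -0.2812, 0.1007]
orientation: [-179.9, -3.2, 5.5]
force: [0.6, -0.2, -1.3]
opening: 0.0154
```

Call:
{"api": "move_arm", "payload": {
  "increments": [
    [[0,0,10],0],
    [[0,0,15],0],
    [[0,0,20],0],
    [[0,0,25],0],
    [[0,0,25],0],
    [[0,0,25],0],
    [[0,0,20],0],
    [[0,0,15],0]
  ]
}}

```text
clock: 49.9
tool_pos: [0.4507, -0.2808, 0.2645]
orientation: [-179.8, -3.0, 5.5]
force: [2.0, 0.7, -1.0]
opening: 0.015
```

Call:
{"api": "move_arm", "payload": {
  "increments": [
    [[1,10,0],0],
    [[2,20,0],0],
    [[2,30,0],0],
    [[2,35,0],0],
    [[2,35,0],0],
    [[2,35,0],0],
    [[2,30,0],0],
    [[2,20,0],0]
  ]
}}

```text
clock: 50.7
tool_pos: [0.4627, -0.0581, 0.2662]
orientation: [-179.8, -3.2, 5.1]
force: [0.4, -0.5, 0.4]
opening: 0.0151
```

Call:
{"api": "move_arm", "payload": {
  "increments": [
    [[2,12,0],0],
    [[1,8,0],0],
    [[1,4,0],0],
    [[0,2,0],0],
    [[0,0,0],0],
    [[0,0,0],0],
    [[0,0,0],0],
    [[0,0,0],0]
  ]
}}

```text
clock: 51.5
tool_pos: [0.4646, -0.0291, 0.2648]
orientation: [-179.8, -3.0, 5.3]
force: [-0.6, -0.2, -0.7]
opening: 0.015
```

```bash
python3 -c "
from h import *
s=snap('side','o4.png');a=cv2.cvtColor(s['color'],cv2.COLOR_RGB2BGR)
o=ctrl.get_obs();p=o['tool_pos'];print(p,o['orientation'],o['opening'],o['force'])
print(proj(s,[p,p-[0,0,.092],[.468,-.0213,.067],[.542,-.0186,.067]]))
c=cv2.resize(a[170:250,230:310],None,fx=7.5,fy=7.5,interpolation=cv2.INTER_CUBIC);cv2.imwrite('pics/o5.png',c)
s=snap('top');a=cv2.cvtColor(s['color'],cv2.COLOR_RGB2BGR)
c=cv2.resize(a[180:260,240:320],None,fx=7.5,fy=7.5,interpolation=cv2.INTER_CUBIC);cv2.imwrite('pics/o6.png',c)"
```

```text
[ 0.46458386 -0.02908376  0.26481342] [-179.81813695   -3.04239989    5.26024667] 0.015047181315645218 [ 0.37447897 -1.22806106 -0.40725282]
[[260.42421969 184.50029901]
 [261.68860829 204.64733515]
 [263.63894447 224.68094516]
 [282.87200262 221.59785948]]
```

View pics/o5.png

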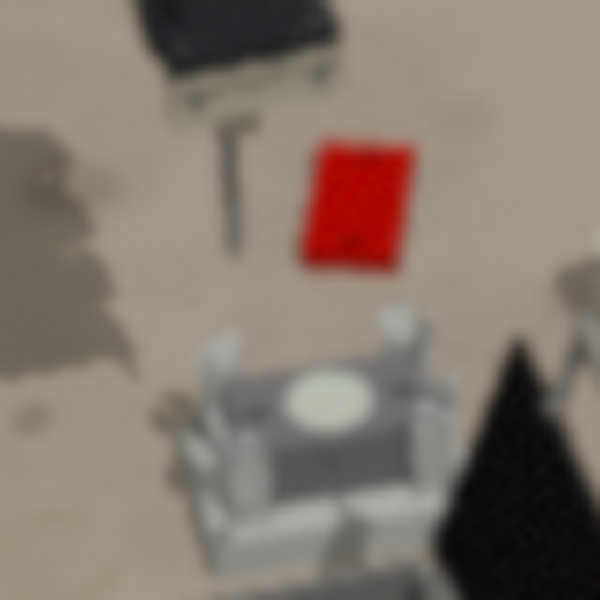

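```bash
cat > tip.py <<'E'
from h import *
from scipy.ndimage import gaussian_filter1d
# find shaft axis in side image at given world z levels: dark on light
def shaft(s,xy,zs):
    g=cv2.cvtColor(s['color'],cv2.COLOR_RGB2GRAY).astype(np.float32); out=[]
    for z in zs:
        u,v=proj(s,[[xy[0],xy[1],z]])[0]
        us=np.arange(-6,6.01,.1)+u
        p=cv2.remap(g,us.astype(np.float32)[None],np.full((1,len(us)),v,np.float32),cv2.INTER_CUBIC)[0]
        bg=np.median(p); w=np.clip(bg-p-8,0,None)
        if w.sum()==0: out.append(None);continue
        uc=(w*us).sum()/w.sum(); out.append(((uc-u)).round(2))
        X=onz(s,[(uc,v)],z)[0]; print(round(z,3),'du',out[-1],'x',X[0].round(4))
E
python3 - <<'E'
from tip import *
s=snap('side');p=ctrl.get_obs()['tool_pos']
shaft(s,p[:2],np.arange(p[2]-.085,p[2]-.015,.01))
t=snap('top');a=cv2.cvtColor(t['color'],cv2.COLOR_RGB2BGR)
print(onz(s,[(260.9,203.3)],p[2]-.091))
E
```

```text
0.18 du -0.88 x 0.4615
0.19 du -0.78 x 0.4619
0.2 du -0.63 x 0.4624
0.21 du -0.74 x 0.462
0.22 du -0.73 x 0.4621
0.23 du -0.82 x 0.4617
0.24 du -0.7 x 0.4622
0.25 du -0.6 x 0.4625
[[ 0.46273841 -0.02227167  0.1738536 ]]
```

View pics/o6.png

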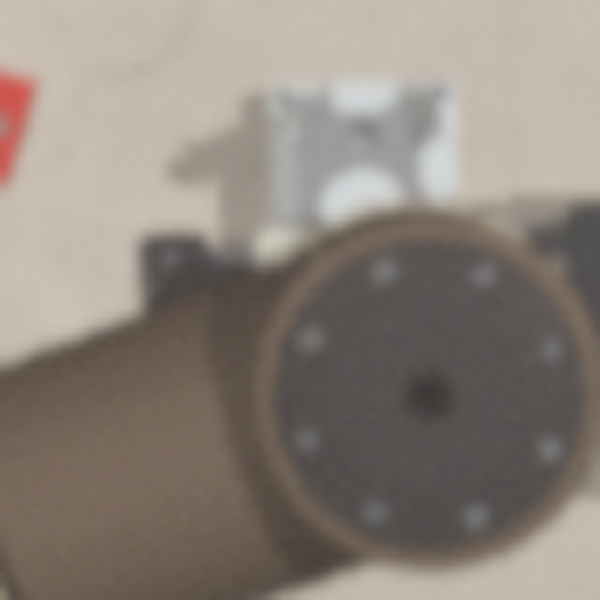

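Call:
{"api": "move_arm", "payload": {
  "increments": [
    [[2,3,-10],0],
    [[2,3,-15],0],
    [[2,2,-15],0],
    [[0,0,-15],0],
    [[0,0,-10],0],
    [[0,0,-5],0],
    [[0,0,0],0],
    [[0,0,0],0]
  ]
}}

```text
clock: 52.5
tool_pos: [0.471, -0.0199, 0.1896]
orientation: [-179.8, -3.0, 5.3]
force: [-0.4, 0.1, -1.2]
opening: 0.0149
```

Run:
```python
from tip import *
s=snap('side');o=ctrl.get_obs();p=o['tool_pos'];print(p,o['orientation'])
shaft(s,p[:2],np.arange(p[2]-.075,p[2]-.015,.01))
a=cv2.cvtColor(s['color'],cv2.COLOR_RGB2BGR)
c=cv2.resize(a[180:250,240:310],None,fx=8.5,fy=8.5,interpolation=cv2.INTER_CUBIC);cv2.imwrite('pics/p1.png',c)
```

```text
[ 0.47095926 -0.01989263  0.18969506] [-179.7998348    -3.04898989    5.25963827]
0.115 du -1.2 x 0.4666
0.125 du -0.81 x 0.468
0.135 du -0.75 x 0.4682
0.145 du -0.64 x 0.4687
0.155 du -0.54 x 0.469
0.165 du -0.32 x 0.4698
```

View pics/p1.png

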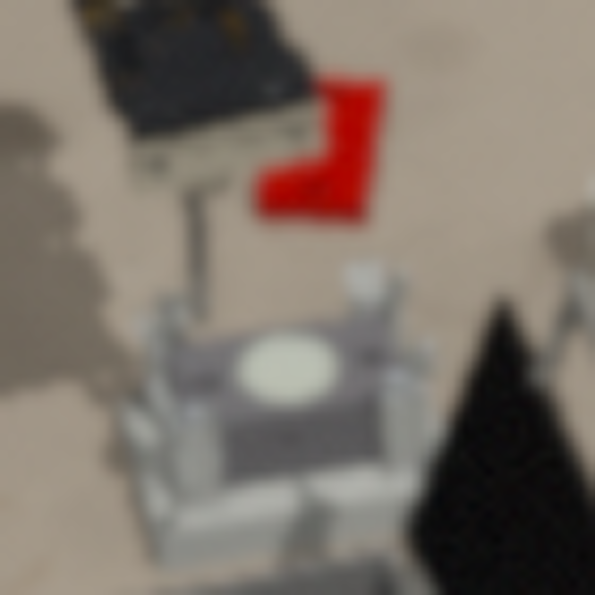

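Call:
{"api": "move_arm", "payload": {
  "increments": [
    [[0,-1,-5],0],
    [[0,0,-8],0],
    [[0,0,-8],0],
    [[0,0,-7],0],
    [[0,0,-5],0],
    [[0,0,0],0],
    [[0,0,0],0],
    [[0,0,0],0]
  ]
}}

```text
clock: 53.35
tool_pos: [0.4714, -0.0209, 0.1547]
orientation: [-179.8, -3.2, 5.3]
force: [0.3, 0.3, -0.8]
opening: 0.015
```

Run:
```python
from tip import *
s=snap('side');o=ctrl.get_obs();p=o['tool_pos'];print(p,o['orientation'],o['force'])
a=cv2.cvtColor(s['color'],cv2.COLOR_RGB2BGR)
c=cv2.resize(a[190:250,240:300],None,fx=10,fy=10,interpolation=cv2.INTER_CUBIC);cv2.imwrite('pics/p2.png',c)
```

```text
[ 0.47156963 -0.02093636  0.15481935] [-179.77865242   -3.16896313    5.25364329] [ 0.2969254   0.37236806 -0.18680795]
```

View pics/p2.png

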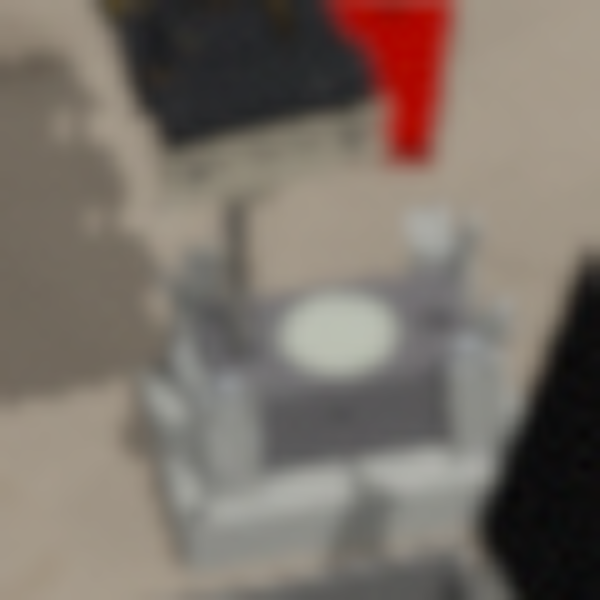

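Call:
{"api": "move_arm", "payload": {
  "increments": [
    [[-1,0,-4],0],
    [[0,0,-6],0],
    [[0,0,-6],0],
    [[0,0,-5],0],
    [[0,0,-3],0],
    [[0,0,0],0],
    [[0,0,0],0],
    [[0,0,0],0]
  ]
}}

```text
clock: 54.2
tool_pos: [0.4706, -0.0209, 0.1288]
orientation: [-179.8, -3.2, 5.3]
force: [0.9, 0.6, -1.0]
opening: 0.0146
```

Call:
{"api": "move_arm", "payload": {
  "increments": [
    [[0,0,-4],0],
    [[0,0,-5],0],
    [[0,0,-4],0],
    [[0,0,-3],0],
    [[0,0,0],0],
    [[0,0,0],0],
    [[0,0,0],0],
    [[0,0,0],0]
  ]
}}

```text
clock: 55.0
tool_pos: [0.4708, -0.0209, 0.1117]
orientation: [-179.8, -3.2, 5.3]
force: [-0.3, 0.2, -1.1]
opening: 0.0154
```

Foot at about z=21 mm, inside the base hole, with no load. On down.

Call:
{"api": "move_arm", "payload": {
  "increments": [
    [[0,0,-4],0],
    [[0,0,-4],0],
    [[0,0,-3],0],
    [[0,0,-2],0],
    [[0,0,0],0],
    [[0,0,0],0],
    [[0,0,0],0],
    [[0,0,0],0]
  ]
}}

```text
clock: 55.8
tool_pos: [0.4706, -0.0215, 0.0977]
orientation: [-179.8, -3.2, 5.3]
force: [0.7, -2.5, -2.0]
opening: 0.015
```

Call:
{"api": "move_arm", "payload": {
  "increments": [
    [[0,0,-2],0],
    [[0,0,-2],0],
    [[0,0,0],0],
    [[0,0,0],0],
    [[0,0,0],0],
    [[0,0,0],0],
    [[0,0,0],0],
    [[0,0,0],0]
  ]
}}

```text
clock: 56.6
tool_pos: [0.4736, -0.0211, 0.0973]
orientation: [-179.9, -3.6, 5.4]
force: [-1.3, -1.8, 3.8]
opening: 0.015
```

Call:
{"api": "move_arm", "payload": {
  "increments": [
    [[0,0,0],0],
    [[0,0,0],0],
    [[0,0,0],0],
    [[0,0,0],0],
    [[0,0,10],0],
    [[0,0,25],0],
    [[0,0,35],0],
    [[0,0,35],0]
  ],
  "jaw": -0.2
}}

```text
clock: 57.4
tool_pos: [0.4713, -0.0213, 0.2026]
orientation: [-179.9, -3.1, 5.4]
force: [1.4, 0.6, 0.3]
opening: 0.0351
```

Call:
{"api": "move_arm", "payload": {
  "increments": [
    [[-1,-20,5],0],
    [[-2,-35,0],0],
    [[-2,-40,0],0],
    [[-2,-45,0],0],
    [[-2,-45,0],0],
    [[-2,-45,0],0],
    [[-2,-40,0],0],
    [[-1,-25,0],0]
  ]
}}

```text
clock: 58.2
tool_pos: [0.4607, -0.3238, 0.2234]
orientation: [-180.0, -4.4, 6.0]
force: [0.4, 0.4, -0.6]
opening: 0.0351
```

Run:
```python
from tip import *
t=snap('top');s=snap('side');o=ctrl.get_obs();p=o['tool_pos'];print(p,o['orientation'],o['force'])
a=cv2.cvtColor(s['color'],cv2.COLOR_RGB2BGR)
c=cv2.resize(a[190:310,235:315],None,fx=5,fy=5,interpolation=cv2.INTER_CUBIC);cv2.imwrite('pics/q1.png',c)
c=cv2.cvtColor(t['color'],cv2.COLOR_RGB2BGR);c=cv2.resize(c[182:238,262:312],None,fx=12,fy=10,interpolation=cv2.INTER_CUBIC);cv2.imwrite('pics/q2.png',c)
```

```text
[ 0.46070121 -0.32412897  0.22305601] [-179.96666083   -4.36182776    5.88318191] [ 0.29125852  0.02630748 -0.61489572]
```

View pics/q1.png

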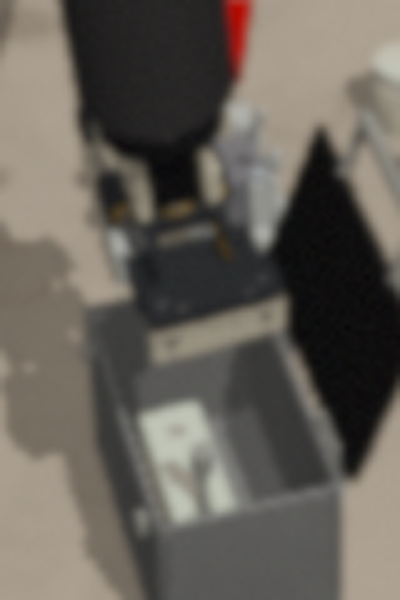

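View pics/q2.png

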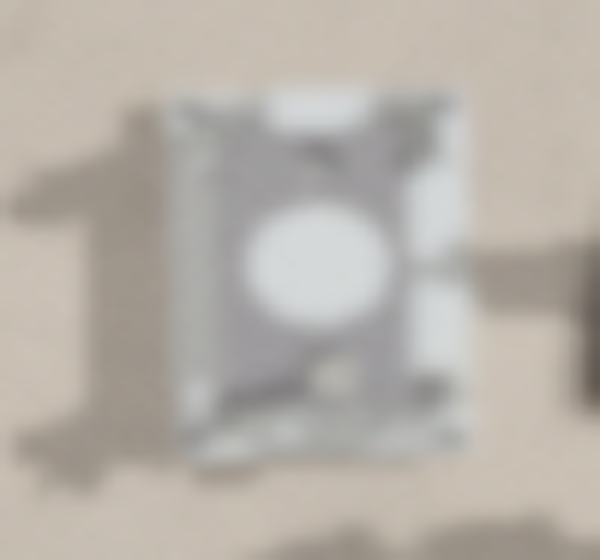

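Call:
{"api": "move_arm", "payload": {
  "increments": [
    [[0,-8,50],0],
    [[0,-6,50],0],
    [[0,-4,50],0],
    [[0,-2,50],0],
    [[0,0,0],0],
    [[0,0,0],0],
    [[0,0,0],0],
    [[0,0,-10],0]
  ]
}}

```text
clock: 59.1
tool_pos: [0.4555, -0.3412, 0.4188]
orientation: [-179.9, -4.3, 5.8]
force: [-0.8, 0.1, -0.6]
opening: 0.0349
```

Call:
{"api": "move_arm", "payload": {
  "increments": [
    [[0,0,-15],0],
    [[0,0,-15],0],
    [[0,0,-15],0],
    [[0,0,-15],0],
    [[0,0,-15],0],
    [[0,0,-15],0],
    [[0,0,-15],0],
    [[0,0,-15],0]
  ]
}}

```text
clock: 59.9
tool_pos: [0.4499, -0.3364, 0.2792]
orientation: [-179.3, -3.4, 5.8]
force: [0.1, -0.4, 0.2]
opening: 0.035
```

Call:
{"api": "move_arm", "payload": {
  "increments": [
    [[2,-4,-15],0],
    [[3,-4,-15],0],
    [[3,-4,-15],0],
    [[2,-3,-15],0],
    [[2,-2,-15],0],
    [[2,-2,-8],0],
    [[0,0,0],0],
    [[0,0,0],0]
  ]
}}

```text
clock: 60.7
tool_pos: [0.4548, -0.3502, 0.177]
orientation: [-178.6, -2.2, 5.8]
force: [0.3, -0.2, 0.9]
opening: 0.0353
```

Call:
{"api": "move_arm", "payload": {
  "increments": [
    [[2,0,-10],-0.005],
    [[2,0,-10],0],
    [[1,0,-12],0],
    [[0,0,-12],0],
    [[0,0,-10],0],
    [[0,0,-7],0],
    [[0,0,0],0],
    [[0,0,0],0]
  ]
}}

```text
clock: 61.5
tool_pos: [0.4602, -0.3499, 0.1113]
orientation: [-178.6, -2.2, 5.5]
force: [-0.2, -0.1, 0.1]
opening: 0.0351
```

Call:
{"api": "move_arm", "payload": {
  "increments": [
    [[-1,-1,-3],0],
    [[-1,0,-3],0],
    [[0,0,-3],0],
    [[0,0,-2],0],
    [[0,0,0],0],
    [[0,0,0],0],
    [[0,0,0],0],
    [[0,0,0],0]
  ]
}}

```text
clock: 62.3
tool_pos: [0.459, -0.3516, 0.101]
orientation: [-178.7, -2.4, 5.5]
force: [0.5, 0.5, -0.1]
opening: 0.0353
```

Call:
{"api": "move_arm", "payload": {
  "increments": [
    [[0,0,0],0],
    [[0,0,0],0],
    [[0,0,0],0],
    [[0,0,0],0],
    [[0,0,0],0],
    [[0,0,0],0],
    [[0,0,0],0],
    [[0,0,0],0]
  ],
  "jaw": -1
}}

```text
clock: 63.1
tool_pos: [0.4591, -0.3516, 0.1012]
orientation: [-178.7, -2.4, 5.5]
force: [0.2, 0.5, 0.3]
opening: 0.0152
```

Call:
{"api": "move_arm", "payload": {
  "increments": [
    [[0,0,10],0],
    [[0,0,15],0],
    [[0,0,20],0],
    [[0,0,25],0],
    [[0,0,25],0],
    [[0,0,25],0],
    [[0,0,20],0],
    [[0,0,15],0]
  ]
}}

```text
clock: 63.9
tool_pos: [0.4565, -0.3505, 0.264]
orientation: [-178.6, -2.2, 5.5]
force: [0.7, -0.3, -0.2]
opening: 0.0148
```

Call:
{"api": "move_arm", "payload": {
  "increments": [
    [[3,10,5],0],
    [[8,25,5],0],
    [[10,35,0],0],
    [[11,40,0],0],
    [[11,40,0],0],
    [[11,40,0],0],
    [[10,35,0],0],
    [[8,25,0],0]
  ]
}}

```text
clock: 64.7
tool_pos: [0.5276, -0.0913, 0.2783]
orientation: [-178.6, -2.4, 5.1]
force: [0.6, -0.7, -0.3]
opening: 0.015
```

Call:
{"api": "move_arm", "payload": {
  "increments": [
    [[4,22,0],0],
    [[3,18,0],0],
    [[3,12,0],0],
    [[2,6,0],0],
    [[0,2,0],0],
    [[0,0,0],0],
    [[0,0,0],0],
    [[0,0,0],0]
  ]
}}

```text
clock: 65.5
tool_pos: [0.5383, -0.0247, 0.2776]
orientation: [-178.6, -2.3, 5.4]
force: [-0.4, 0.5, 0.3]
opening: 0.0148
```

Run:
```python
from tip import *
s=snap('side');o=ctrl.get_obs();p=o['tool_pos'];print(p,o['orientation'])
shaft(s,p[:2],np.arange(p[2]-.085,p[2]-.015,.01))
a=cv2.cvtColor(s['color'],cv2.COLOR_RGB2BGR)
c=cv2.resize(a[165:255,240:310],None,fx=6.5,fy=6.5,interpolation=cv2.INTER_CUBIC);cv2.imwrite('pics/r1.png',c)
```

```text
[ 0.53825572 -0.02475953  0.27763951] [-178.60774349   -2.27843923    5.34930107]
0.193 du -4.44 x 0.5226
0.203 du -4.49 x 0.5224
0.213 du -4.53 x 0.5224
0.223 du -4.48 x 0.5226
0.233 du -0.69 x 0.5359
0.243 du -0.48 x 0.5366
0.253 du -0.41 x 0.5368
0.263 du -0.17 x 0.5377
```

View pics/r1.png

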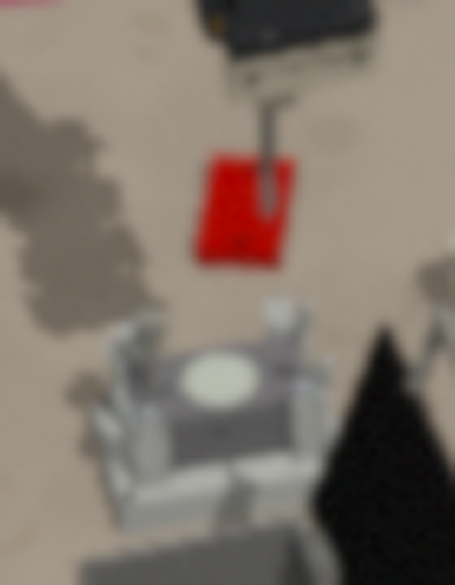

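Run:
```python
from tip import *
s=snap('side')
a=cv2.cvtColor(s['color'],cv2.COLOR_RGB2BGR)
print((proj(s,[[.468,-.0213,.127],[.468,-.0213,.107],[.468,-.0213,.067]])-[250,195])*16)
c=cv2.resize(a[195:230,250:300],None,fx=16,fy=16,interpolation=cv2.INTER_CUBIC);cv2.imwrite('pics/r2.png',c)
t=snap('top')
c=cv2.cvtColor(t['color'],cv2.COLOR_RGB2BGR);c=cv2.resize(c[182:248,262:312],None,fx=12,fy=9,interpolation=cv2.INTER_CUBIC);cv2.imwrite('pics/r3.png',c)
```

```text
[[206.4002438  282.93754328]
 [210.39728841 347.84956429]
 [218.22311153 474.8951226 ]]
```

View pics/r2.png

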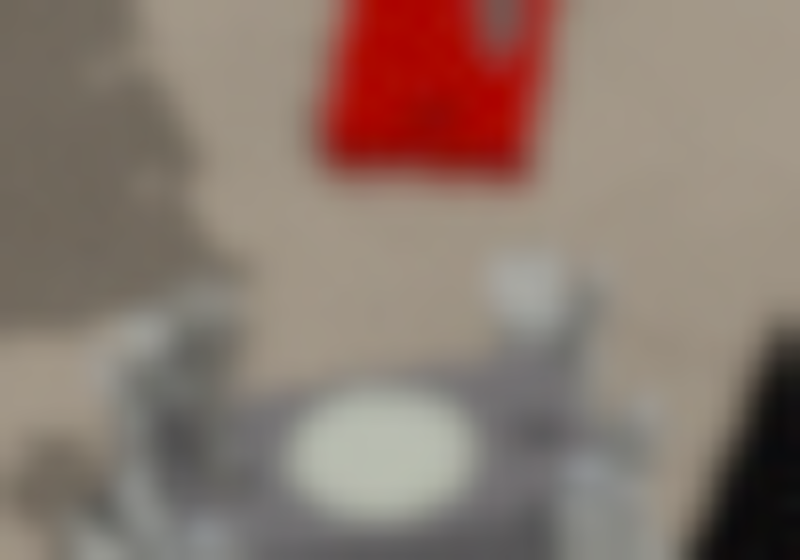

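View pics/r3.png

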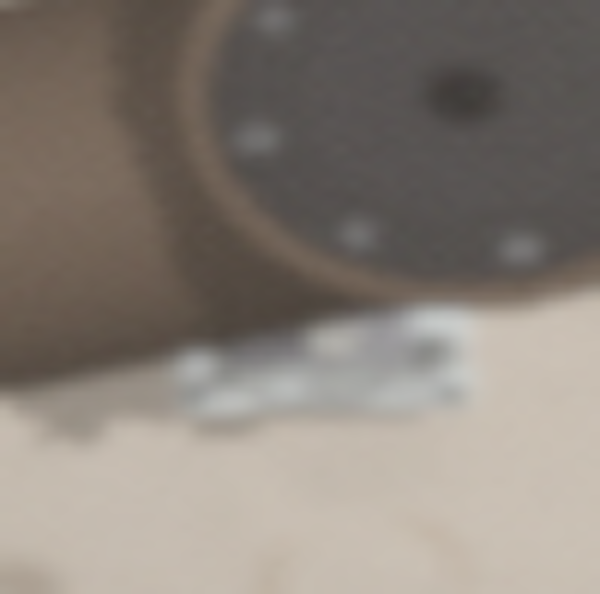

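Run:
```python
from tip import *
s=snap('side');t=snap('top');p=ctrl.get_obs()['tool_pos']
print(proj(t,[[.468,-.0213,.127]]))
g=s['color'].astype(int)
for z in np.arange(p[2]-.085,p[2]-.02,.01):
    u,v=proj(s,[[*p[:2],z]])[0]
    us=np.arange(-5,5.01,.1)+u
    img=s['color'].astype(np.float32)
    P=cv2.remap(img,us.astype(np.float32)[None],np.full((1,len(us)),v,np.float32),cv2.INTER_CUBIC)[0]
    # shaft: greyness: use green channel if red bg brighter else red channel
    red=(P[:,0]-P[:,1]).max()>60
    if red:
        w=np.clip(P[:,1]-40,0,None)*(abs(us-u)<3.5)
    else:
        gch=P.mean(1); w=np.clip(np.median(gch)-gch-8,0,None)*(abs(us-u)<4)
    uc=(w*us).sum()/w.sum()
    print(round(z,3),red,round(uc-u,2),onz(s,[(uc,v)],z)[0][0].round(4))
```

```text
[[288.41729307 218.40342942]]
0.193 True 1.61 0.544
0.203 True 0.92 0.5416
0.213 True 0.73 0.5409
0.223 True 0.95 0.5417
0.233 False -0.68 0.536
0.243 False -0.5 0.5366
0.253 False -0.42 0.5369
```

Call:
{"api": "move_arm", "payload": {
  "increments": [
    [[2,2,-12],0],
    [[2,2,-15],0],
    [[1,2,-15],0],
    [[0,0,-15],0],
    [[0,0,-12],0],
    [[0,0,-8],0],
    [[0,0,0],0],
    [[0,0,0],0]
  ]
}}

```text
clock: 66.55
tool_pos: [0.5431, -0.0181, 0.1937]
orientation: [-178.6, -2.2, 5.3]
force: [0.6, 0.1, 0.0]
opening: 0.0149
```

Run:
```python
from tip import *
s=snap('side');o=ctrl.get_obs();p=o['tool_pos'];print(p,o['orientation'])
shaft(s,p[:2],np.arange(p[2]-.085,p[2]-.015,.01))
a=cv2.cvtColor(s['color'],cv2.COLOR_RGB2BGR)
print((proj(s,[[.542,-.0186,.067]])-[240,180]+.5)*8.5)
c=cv2.resize(a[180:250,240:310],None,fx=8.5,fy=8.5,interpolation=cv2.INTER_CUBIC);cv2.imwrite('pics/s1.png',c)
```

```text
[ 0.54307742 -0.0180584   0.19376934] [-178.58541644   -2.21247149    5.32375778]
0.109 du 2.67 x 0.5528
0.119 du -1.19 x 0.5388
0.129 du -0.78 x 0.5402
0.139 du -0.79 x 0.5402
0.149 du -3.32 x 0.5311
0.159 du -3.91 x 0.529
0.169 du -4.3 x 0.5277
0.179 du -2.4 x 0.5345
[[368.6620223  357.83180558]]
```

View pics/s1.png

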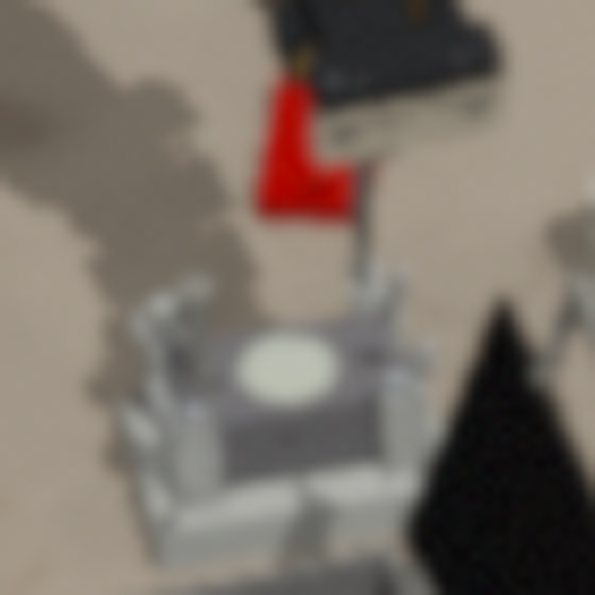

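Run:
```python
from plates import *
s=snap('side');t=snap('top')
print(onz(t,[(288.2,197.05),(288.04,218.25),(287.8,207.85)],.067).round(4))
big=cv2.resize(s['color'],None,fx=4,fy=4,interpolation=cv2.INTER_CUBIC);h=cv2.cvtColor(big,cv2.COLOR_RGB2HSV)
d=rects(s,[(273.6,223)],smax=30,z=.067,rad=26)
```

```text
[[ 0.5455 -0.0195  0.067 ]
 [ 0.4685 -0.0206  0.067 ]
 [ 0.5062 -0.0189  0.067 ]]
rect [506.  -21.2] [67.1 47.4] 80.1 mom [506.3 -20.6] ang 81.8 disc [505.6 -18.4] 1182
```

Call:
{"api": "move_arm", "payload": {
  "increments": [
    [[2,0,-4],0],
    [[0,0,-6],0],
    [[0,0,-6],0],
    [[0,0,-6],0],
    [[0,0,-4],0],
    [[0,0,0],0],
    [[0,0,0],0],
    [[0,0,0],0]
  ]
}}

```text
clock: 67.5
tool_pos: [0.5459, -0.018, 0.1668]
orientation: [-178.6, -2.4, 5.3]
force: [0.1, -0.0, -0.5]
opening: 0.0149
```

Run:
```python
from tip import *
s=snap('side');o=ctrl.get_obs();p=o['tool_pos'];print(p,o['orientation'])
shaft(s,p[:2],np.arange(p[2]-.065,p[2]-.015,.01))
a=cv2.cvtColor(s['color'],cv2.COLOR_RGB2BGR)
c=cv2.resize(a[195:235,265:305],None,fx=14,fy=14,interpolation=cv2.INTER_CUBIC);cv2.imwrite('pics/s2.png',c)
```

```text
[ 0.54598644 -0.01796704  0.16692897] [-178.56327452   -2.37591258    5.32501907]
0.102 du -0.7 x 0.5434
0.112 du -0.76 x 0.5432
0.122 du -0.69 x 0.5435
0.132 du -0.61 x 0.5438
0.142 du -1.06 x 0.5421
0.152 du -3.7 x 0.5327
```

View pics/s2.png

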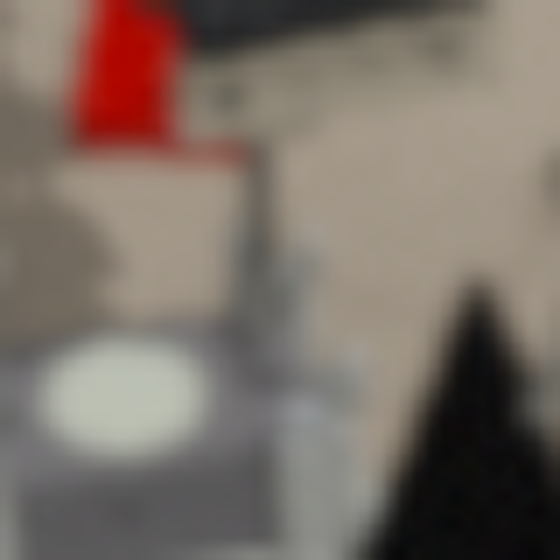

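Call:
{"api": "move_arm", "payload": {
  "increments": [
    [[-1,0,-4],0],
    [[0,0,-5],0],
    [[0,0,-5],0],
    [[0,0,-5],0],
    [[0,0,-3],0],
    [[0,0,0],0],
    [[0,0,0],0],
    [[0,0,0],0]
  ]
}}

```text
clock: 68.35
tool_pos: [0.545, -0.0182, 0.1431]
orientation: [-178.6, -2.4, 5.3]
force: [-0.2, -0.2, -0.8]
opening: 0.0152
```

Foot at about 52 mm, below the top plate's upper face and unloaded. On down.

Call:
{"api": "move_arm", "payload": {
  "increments": [
    [[0,0,-4],0],
    [[0,0,-5],0],
    [[0,0,-5],0],
    [[0,0,-5],0],
    [[0,0,-3],0],
    [[0,0,0],0],
    [[0,0,0],0],
    [[0,0,0],0]
  ]
}}

```text
clock: 69.15
tool_pos: [0.5448, -0.0181, 0.119]
orientation: [-178.6, -2.4, 5.3]
force: [-0.1, -0.6, -0.5]
opening: 0.0149
```

Call:
{"api": "move_arm", "payload": {
  "increments": [
    [[0,0,-4],0],
    [[0,0,-4],0],
    [[0,0,-4],0],
    [[0,0,-4],0],
    [[0,0,-3],0],
    [[0,0,-2],0],
    [[0,0,0],0],
    [[0,0,0],0]
  ]
}}

```text
clock: 69.95
tool_pos: [0.5458, -0.0191, 0.0979]
orientation: [-178.7, -2.5, 5.4]
force: [-1.8, -1.9, 2.4]
opening: 0.0152
```

Call:
{"api": "move_arm", "payload": {
  "increments": [
    [[0,0,-2],0],
    [[0,0,0],0],
    [[0,0,0],0],
    [[0,0,0],0],
    [[0,0,0],0],
    [[0,0,0],0],
    [[0,0,0],0],
    [[0,0,0],0]
  ]
}}

```text
clock: 70.75
tool_pos: [0.547, -0.019, 0.0978]
orientation: [-178.7, -2.6, 5.4]
force: [-1.4, -0.5, 4.1]
opening: 0.015
```

Call:
{"api": "move_arm", "payload": {
  "increments": [
    [[0,0,0],0],
    [[0,0,0],0],
    [[0,0,0],0],
    [[0,0,0],0],
    [[0,0,10],0],
    [[0,0,25],0],
    [[0,0,35],0],
    [[0,0,40],0]
  ],
  "jaw": -0.2
}}

```text
clock: 71.55
tool_pos: [0.5438, -0.0187, 0.206]
orientation: [-178.7, -2.1, 5.4]
force: [1.9, -0.5, -0.7]
opening: 0.0352
```

Call:
{"api": "move_arm", "payload": {
  "increments": [
    [[0,0,40],0],
    [[0,0,45],0],
    [[0,0,45],-0.12],
    [[0,-5,30],-0.12],
    [[0,-10,5],-0.12],
    [[0,-15,0],-0.12],
    [[0,-20,0],-0.12],
    [[0,-25,0],-0.12]
  ]
}}

```text
clock: 72.35
tool_pos: [0.5433, -0.0948, 0.3943]
orientation: [-178.1, -3.1, -37.2]
force: [1.3, 0.3, -0.8]
opening: 0.0353
```

Call:
{"api": "move_arm", "payload": {
  "increments": [
    [[2,-30,0],-0.12],
    [[4,-35,0],-0.12],
    [[6,-35,0],-0.12],
    [[6,-35,0],-0.12],
    [[6,-30,0],-0.12],
    [[6,-20,0],-0.12],
    [[4,-10,0],-0.08],
    [[0,0,0],0]
  ]
}}

```text
clock: 73.15
tool_pos: [0.5748, -0.3003, 0.4015]
orientation: [-177.8, -3.3, -85.2]
force: [0.6, 0.3, 0.3]
opening: 0.0347
```

Run:
```python
from tip import *
s=snap('side');t=snap('top');o=ctrl.get_obs();p=o['tool_pos'];print(p,o['orientation'],o['opening'])
a=cv2.cvtColor(s['color'],cv2.COLOR_RGB2BGR)
c=cv2.resize(a[150:300,225:345],None,fx=4,fy=4,interpolation=cv2.INTER_CUBIC);cv2.imwrite('pics/t1.png',c)
c=cv2.resize(a[195:245,250:300],None,fx=12,fy=12,interpolation=cv2.INTER_CUBIC);cv2.imwrite('pics/t2.png',c)
c=cv2.cvtColor(t['color'],cv2.COLOR_RGB2BGR);cv2.imwrite('pics/t0.png',c);c=cv2.resize(c[182:238,262:312],None,fx=12,fy=10,interpolation=cv2.INTER_CUBIC);cv2.imwrite('pics/t3.png',c)
```

```text
[ 0.57465422 -0.29913085  0.40195857] [-177.75718796   -3.34127467  -84.97806676] 0.03513661562845795
```

View pics/t1.png

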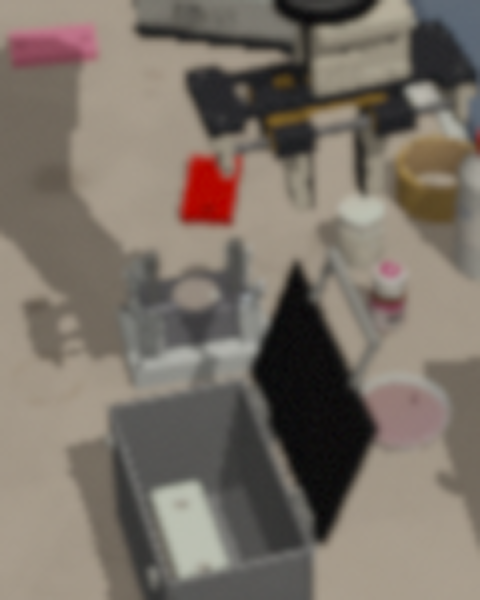

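View pics/t2.png

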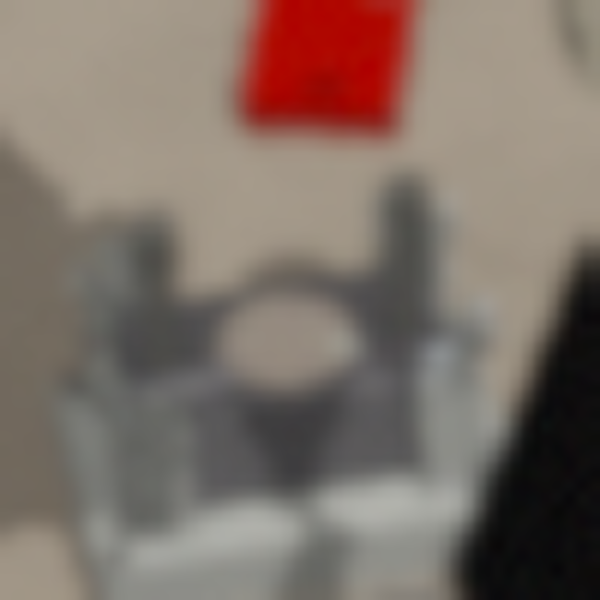

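View pics/t3.png

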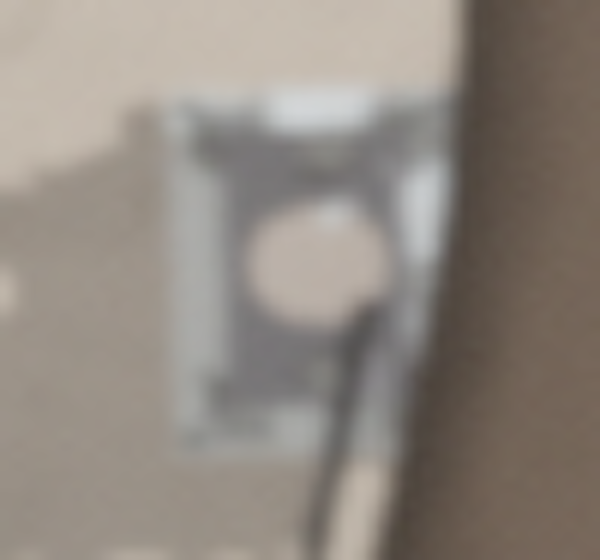

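Call:
{"api": "move_arm", "payload": {
  "increments": [
    [[5,0,-10],0.01],
    [[5,0,-12],0.005],
    [[4,-1,-12],0],
    [[4,-1,-12],0],
    [[2,0,-8],0],
    [[0,0,0],0],
    [[0,0,0],0],
    [[0,0,0],0]
  ]
}}

```text
clock: 74.05
tool_pos: [0.5956, -0.2979, 0.3429]
orientation: [-177.8, -3.3, -83.6]
force: [0.1, -0.5, 0.0]
opening: 0.0349
```

Run:
```python
from tip import *
s=snap('side');o=ctrl.get_obs();p=o['tool_pos'];print(p,o['orientation'],o['opening'])
a=cv2.cvtColor(s['color'],cv2.COLOR_RGB2BGR)
c=cv2.resize(a[170:260,265:345],None,fx=6.5,fy=6.5,interpolation=cv2.INTER_CUBIC);cv2.imwrite('pics/u1.png',c)
```

```text
[ 0.59562058 -0.29800444  0.34315702] [-177.77117296   -3.29610629  -83.55722569] 0.03480713610377734
```

View pics/u1.png

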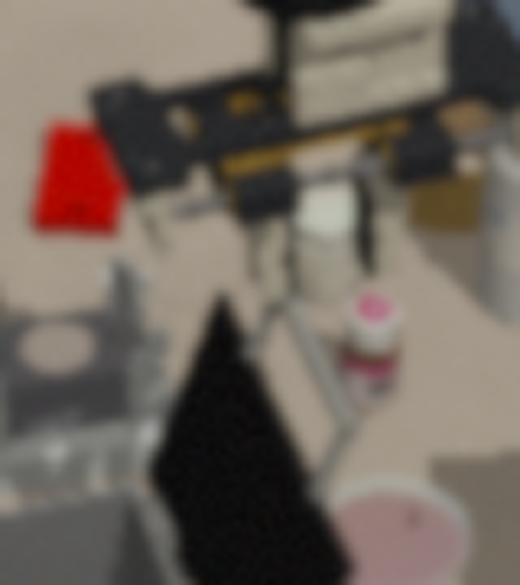

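Call:
{"api": "move_arm", "payload": {
  "increments": [
    [[-3,-1,-8],0],
    [[-2,-1,-10],0],
    [[-1,-1,-12],0],
    [[0,0,-10],0],
    [[0,0,-8],0],
    [[0,0,-4],0],
    [[0,0,0],0],
    [[0,0,0],0]
  ]
}}

```text
clock: 74.9
tool_pos: [0.5884, -0.3015, 0.2868]
orientation: [-177.7, -3.3, -83.6]
force: [-0.8, 0.1, 0.0]
opening: 0.0347
```

Run:
```python
from tip import *
s=snap('side');o=ctrl.get_obs();p=o['tool_pos'];print(p,o['orientation'],o['opening'],o['force'])
a=cv2.cvtColor(s['color'],cv2.COLOR_RGB2BGR)
c=cv2.resize(a[180:260,275:345],None,fx=7.5,fy=7.5,interpolation=cv2.INTER_CUBIC);cv2.imwrite('pics/u2.png',c)
```

```text
[ 0.58839621 -0.30146827  0.28677701] [-177.74030056   -3.2975009   -83.59018457] 0.035156395325065544 [ 0.69385152  0.10884314 -0.2204437 ]
```

View pics/u2.png

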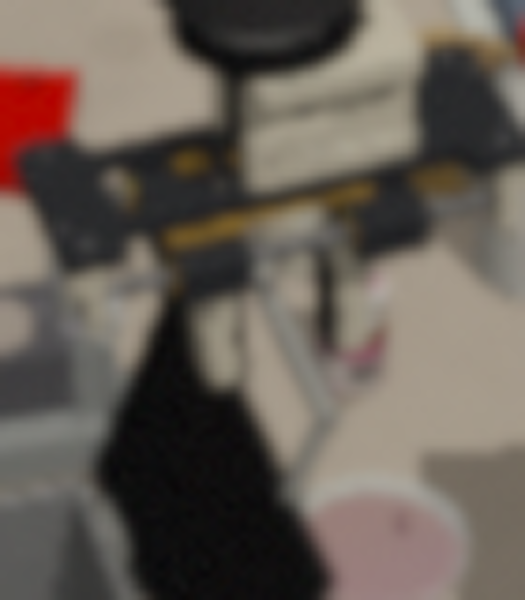

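Call:
{"api": "move_arm", "payload": {
  "increments": [
    [[0,0,0],0],
    [[0,0,0],0],
    [[0,0,0],0],
    [[0,0,0],0],
    [[0,0,0],0],
    [[0,0,0],0],
    [[0,0,0],0],
    [[0,0,0],0]
  ],
  "jaw": -1
}}

```text
clock: 75.75
tool_pos: [0.5892, -0.3015, 0.2882]
orientation: [-177.6, -3.3, -83.6]
force: [-0.4, 0.1, -0.4]
opening: 0.0091
```

```bash
sed -i 's/^dz=.*/dz=-18.0/' arc.py; python3 arc.py -0.06 8
python3 - <<'E'
from arc import *
th,r,p=cur()
E
```

```text
theta 1.883 r 176.4 [ 589.2 -301.5  288.2] [-0.4  0.1 -0.4]
[-12.  -1.  -2.]
[-10.  -1.   3.]
[-10.  -1.   2.]
[-10.  -1.   1.]
[-10.  -1.   1.]
[-10.  -1.   0.]
[-10.  -1.  -0.]
[-10.  -1.  -1.]
```

```bash
sed -i 's/^dz=.*/dz=-12.5/' arc.py; python3 arc.py -0.06 8
```

```text
theta 1.894 r 171.3 [ 589.2 -301.5  288.2] [-0.4  0.1 -0.4]
[-10.  -1.   3.]
[-10.  -1.   3.]
[-10.  -1.   2.]
[-10.  -1.   1.]
[-10.  -1.   1.]
[-10.  -1.   0.]
[-10.  -1.  -0.]
[-10.  -1.  -1.]
```

Consistent with the lid on its stop (1.894 rad). Now close along the arc.

Call:
{"api": "move_arm", "payload": {
  "increments": [
    [[-7,-1,2],0],
    [[-10,-1,3],0],
    [[-10,-1,2],0],
    [[-10,-1,1],0],
    [[-10,-1,1],0],
    [[-10,-1,0],0],
    [[-10,-1,0],0],
    [[-10,-1,-1],0]
  ]
}}

```text
clock: 76.55
tool_pos: [0.5075, -0.3097, 0.299]
orientation: [-177.2, -3.4, -83.6]
force: [1.3, 1.0, 1.0]
opening: 0.0084
```

```bash
python3 arc.py -0.06 8
```

```text
theta 1.409 r 173.0 [ 507.5 -309.7  299. ] [1.3 1.  1. ]
[-10.  -1.  -4.]
[-10.  -1.  -2.]
[-10.  -1.  -3.]
[-10.  -1.  -3.]
[-9. -1. -4.]
[-9. -1. -5.]
[-9. -1. -5.]
[-9. -1. -6.]
```

Call:
{"api": "move_arm", "payload": {
  "increments": [
    [[-10,-1,-3],0],
    [[-10,-1,-2],0],
    [[-10,-1,-3],0],
    [[-10,-1,-3],0],
    [[-9,-1,-4],0],
    [[-9,-1,-5],0],
    [[-9,-1,-5],0],
    [[-9,-1,-6],0]
  ]
}}

```text
clock: 77.35
tool_pos: [0.424, -0.3179, 0.2648]
orientation: [-177.3, -3.3, -83.6]
force: [4.5, -0.6, -5.0]
opening: 0.0088
```

```bash
python3 arc.py -0.06 8
```

```text
theta 0.88 r 174.0 [ 424.  -317.9  264.8] [ 4.5 -0.6 -5. ]
[-6. -1. -9.]
[-7. -1. -7.]
[-7. -1. -7.]
[-7. -1. -8.]
[-6. -1. -8.]
[-6. -1. -9.]
[-5. -1. -9.]
[-5. -0. -9.]
```

Call:
{"api": "move_arm", "payload": {
  "increments": [
    [[-6,-1,-8],0],
    [[-7,-1,-7],0],
    [[-7,-1,-7],0],
    [[-7,-1,-8],0],
    [[-6,-1,-8],0],
    [[-6,-1,-9],0],
    [[-5,-1,-9],0],
    [[-5,0,-9],0]
  ]
}}

```text
clock: 78.15
tool_pos: [0.3714, -0.3231, 0.1941]
orientation: [-177.1, -3.1, -83.6]
force: [7.8, -0.4, -1.9]
opening: 0.009
```

```bash
python3 arc.py -0.05 8
```

```text
theta 0.366 r 173.0 [ 371.4 -323.1  194.1] [ 7.8 -0.4 -1.9]
[-1. -0. -9.]
[-3. -0. -8.]
[-2. -0. -8.]
[-2. -0. -8.]
[-1. -0. -8.]
[-1. -0. -8.]
[-1. -0. -9.]
[-0. -0. -9.]
```

Call:
{"api": "move_arm", "payload": {
  "increments": [
    [[-1,0,-8],0],
    [[-3,0,-8],0],
    [[-2,0,-8],0],
    [[-2,0,-8],0],
    [[-1,0,-8],0],
    [[-1,0,-7],0],
    [[-1,0,-5],0],
    [[0,0,-3],0]
  ]
}}

```text
clock: 78.95
tool_pos: [0.3604, -0.3247, 0.1373]
orientation: [-177.0, -3.4, -83.5]
force: [-11.9, 14.6, 45.2]
opening: 0.0088
```

```bash
python3 arc.py -0.02 3
```

```text
theta 0.028 r 171.1 [ 360.4 -324.7  137.3] [-11.9  14.6  45.2]
[-0. -0. -3.]
[-0. -0. -3.]
[-0. -0. -3.]
```

Call:
{"api": "move_arm", "payload": {
  "increments": [
    [[0,0,1],0],
    [[0,0,0],0],
    [[0,0,0],0],
    [[0,0,0],0],
    [[0,0,0],0],
    [[0,0,0],0],
    [[0,0,0],0],
    [[0,0,0],0]
  ],
  "jaw": -0.4
}}

```text
clock: 79.75
tool_pos: [0.3574, -0.3246, 0.1368]
orientation: [-177.3, -3.3, -83.4]
force: [-0.3, 0.5, 0.1]
opening: 0.0262
```

Call:
{"api": "move_arm", "payload": {
  "increments": [
    [[0,0,5],0],
    [[0,0,12],0],
    [[0,0,20],0],
    [[0,0,30],0],
    [[0,0,40],0],
    [[0,0,40],0],
    [[0,10,20],0],
    [[0,10,0],0]
  ]
}}

```text
clock: 80.55
tool_pos: [0.3551, -0.3041, 0.3121]
orientation: [-177.5, -3.3, -83.5]
force: [0.5, 0.3, -0.1]
opening: 0.0265
```

Call:
{"api": "move_arm", "payload": {
  "increments": [
    [[0,20,0],0],
    [[0,35,0],0],
    [[0,40,0],0],
    [[0,40,0],0],
    [[0,40,0],0],
    [[0,40,0],0],
    [[0,40,0],0],
    [[0,40,0],0]
  ]
}}

```text
clock: 81.35
tool_pos: [0.35, -0.0017, 0.3101]
orientation: [-177.4, -3.2, -84.0]
force: [1.3, 0.0, 0.7]
opening: 0.0266
```

Call:
{"api": "move_arm", "payload": {
  "increments": [
    [[2,45,0],0],
    [[2,45,0],0],
    [[2,45,0],0],
    [[2,45,0],0],
    [[2,40,0],0],
    [[2,20,0],0],
    [[0,0,0],0],
    [[0,0,0],0]
  ]
}}

```text
clock: 82.15
tool_pos: [0.3557, 0.2515, 0.307]
orientation: [-177.4, -3.2, -83.4]
force: [0.1, -0.4, 0.1]
opening: 0.0264
```

Run:
```python
from plates import *
s=snap('side','v0.png');t=snap('top','v9.png');o=ctrl.get_obs();p=o['tool_pos'];print(p,o['orientation'],o['opening'],o['force'])
a=cv2.cvtColor(s['color'],cv2.COLOR_RGB2BGR)
c=cv2.resize(a[190:320,225:345],None,fx=4.5,fy=4.5,interpolation=cv2.INTER_CUBIC);cv2.imwrite('pics/v1.png',c)
c=cv2.resize(a[195:245,250:300],None,fx=12,fy=12,interpolation=cv2.INTER_CUBIC);cv2.imwrite('pics/v2.png',c)
c=cv2.cvtColor(t['color'],cv2.COLOR_RGB2BGR);c=cv2.resize(c[182:238,262:312],None,fx=12,fy=10,interpolation=cv2.INTER_CUBIC);cv2.imwrite('pics/v3.png',c)
rects(t,[(288,208)],z=.067,rad=40)
```

```text
[0.35592119 0.2508266  0.30727484] [-177.4139535    -3.1603741   -83.47563512] 0.026245348519994407 [ 0.09614882  0.21947348 -0.05078103]
rect [505.3 -20.1] [70.8 70.7] 1.3 mom [505.3 -20.1] ang -19.7 disc [505.8 -19.8] 1676
```

View pics/v1.png

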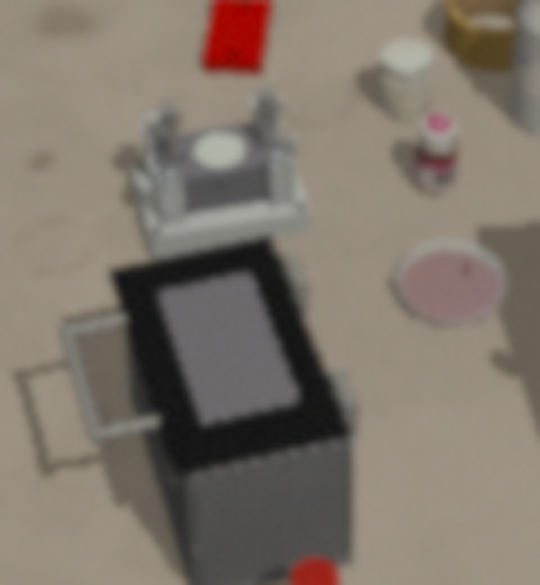

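View pics/v2.png

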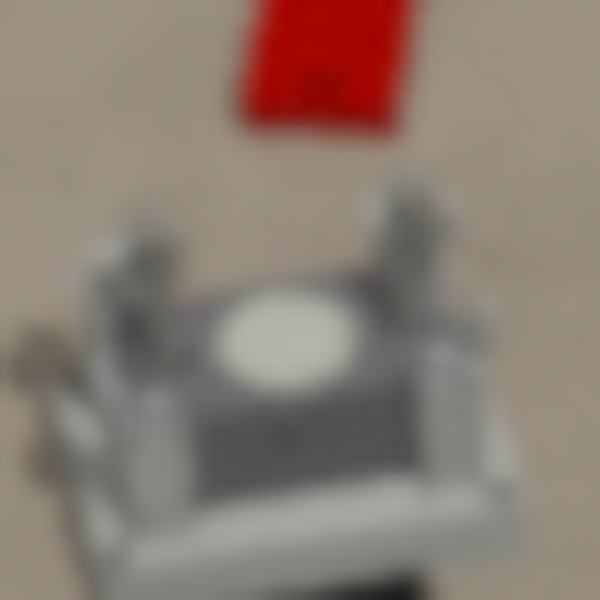

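View pics/v3.png

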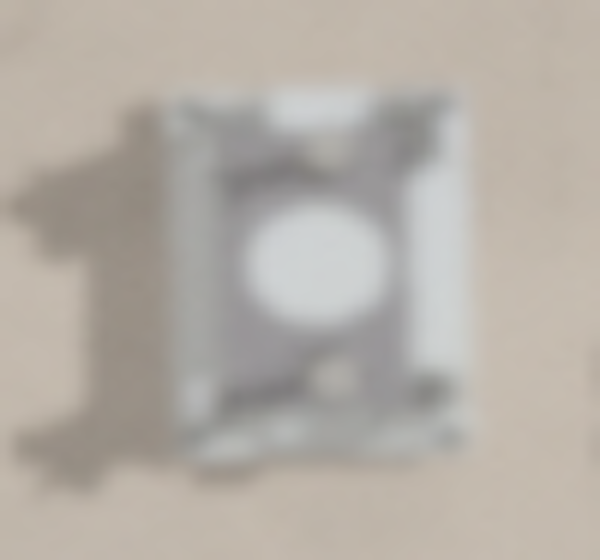

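View pics/v9.png

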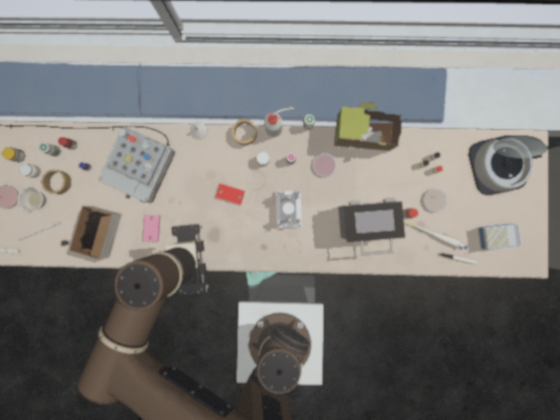

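Run:
```python
from plates import *
t=snap('top');s=snap('side')
f=lambda P:[((x+.5)/12-.5+262,(y+.5)/10-.5+182) for x,y in P]
print('heads',onz(t,f([(325,150),(333,378)]),.12).round(4))
X=[[.468,-.0213,.127],[.542,-.0186,.127],[.468,-.0213,.147],[.542,-.0186,.147]]
print((proj(s,X)-[250,195]+.5)*12-.5)
a=cv2.imread('pics/side0.png').astype(np.float32);b=cv2.imread('pics/v0.png').astype(np.float32)
A=a[240:330,225:310].mean(2);B=b[240:330,225:310].mean(2)
print(cv2.phaseCorrelate(A,B), abs(A-B).mean(),abs(A-B).max())
a=cv2.imread('pics/top0.png').astype(np.float32);b=cv2.imread('pics/v9.png').astype(np.float32)
print(cv2.phaseCorrelate(a[240:262,350:402].mean(2),b[240:262,350:402].mean(2)))
```

```text
heads [[ 0.5444 -0.0205  0.12  ]
 [ 0.4648 -0.0245  0.12  ]]
[[160.30018285 217.70315746]
 [396.1643195  180.76154836]
 [157.25915789 168.30475751]
 [394.86071148 131.39122338]]
((0.03998850395397113, -0.03387258156856632), 0.9439295353124171) 1.2534642 9.0
((-0.0006566603184694486, 0.020559220351191954), 0.9920237903241758)
```

```bash
python3 -c "
from plant import ctrl
print(ctrl.close_job())"
```

```text
the job is handed in; nothing more can be done
None
```

I finished the job and handed it in at about 82 s of the 210 s allowed; the interface gives no verdict.

**What I did:**
- I stacked the three grey plates that were present in the nest and left the red and pink look-alikes alone.
- I opened the lid to its stop, about 1.89 rad by the arm's position.
- I put the +y pin in hole 1 and the −y pin in hole 2. I then shut the lid, opened the fingers and moved the arm clear.

**Last checks:**
- **Plates:** the top plate's disc is at (505.8, −19.8) mm, and the nest's centre is at about (504.5, −20) mm. The stack looks flat.
- **Pins:** the feet ended at about 6.5–7 mm above the table, worked out from the tool height, with light contact under load (about 4 N). The head tops appear at the expected image rows.
- **Lid:** both pictures match the starting ones to within 0.04 px, so it is shut.
- **Bystanders:** they look where they were in the pictures; I did not measure them.

**What disagreed or went less well:**
- **Pin lean:** from above, the pin heads read about 2–4 mm away from the hole axes, which suggests a slight lean, within the 0.2 rad limit.
- **Second plate:** it caught briefly on a guide at about 8 N, and I freed it by shifting sideways.
- **Lid force:** the wrist force reached about 45 N for a moment as the lid met the rim. That is well under the 120 N wrist limit. It is above the 40 N limit for the arm or gripper body, but the contact was at the fingers on the bar.
- **Tool tilt:** the tool drifted up to about 5° off vertical during the run, and I allowed for that in the aim.

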